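# Get the bottom peg tub out of the stack and put the rest back

### The job

I am about to hang out the wash and need the big yellow peg tub at the bottom of the stack: first clear the green brush, the tumbler and the small pink tub off onto the teal mat, each standing directly on it, and only then lift the big tub out and set it lengthwise in the middle of the white carry tray, while the other three still wait on the mat. Then put the others back: the small tub lengthwise in the middle of the black rubber pad where the stack stood, the brush bristles down along the middle of its lid, and the tumbler centred on its cork coaster. Keep the tubs and the tumbler upright all the time, and do not shift the blue bottle or the soap dish.

Things in the scene. Friction and masses are not known exactly. Their poses are not given: they have to be found in the camera images.
- brush: Green stain brush, a block 36 wide x 140 long x 34 high (mm), bristles down; the solid green back is the upper 18 mm (full 36 mm width, edges rounded 6 mm), the white bristle field below it is 28 x 124 mm and counts as rigid. Origin: centre of its underside (bristle tips). y = its length, z up. 80 g. At the start it lies along the lid of the small tub.
- tumbler: Stainless steel tumbler, open at the top, 105 mm high, tapering from 60 mm diameter at the rim to 50 mm at the foot, wall 3 mm. Origin: centre of its underside, z up; its yaw is meaningless. 120 g. At the start it stands on the cork coaster, about 15 mm from the long side of the stack, where it blocks a gripper's finger.
- small_tub: Small pink plastic peg tub with a flat see-through lid fixed on, coloured pegs inside: 56 wide x 100 long x 46 high (mm), flat bottom and lid. The upper 22 mm is the lid skirt (full width and length); below it the walls stand in by 2 mm. Origin: centre of its underside, y = its length, z up. About 160 g. At the start it stands lengthwise on the lid of the big tub, nearly centred. Grasp it across its 56 mm width at the skirt.
- big_tub: Big yellow plastic peg tub with a flat see-through lid fixed on, coloured pegs inside: 64 wide x 150 long x 58 high (mm), same build as the small one (22 mm skirt, walls below in by 2 mm). Origin: centre of its underside, y = its length, z up. About 300 g. At the start it stands on the black pad under the small tub; its two ends stick out 25 mm beyond the small one. This is the one to fetch. Grasp it across its 64 mm width at the skirt.
- pad: Black rubber pad fixed on the ledge, 74 x 160 mm, 4 mm thick, place of the stack. Origin: centre of its underside on the ledge, y = its length (160 mm), z up; top at z = 4 mm.
- coaster: Round cork coaster fixed on the ledge, 76 mm diameter, 4 mm thick, beside the long side of the pad that faces -x of the pad; place of the tumbler. Origin: centre of its underside; top at z = 4 mm.
- mat: Teal silicone draining mat fixed on the ledge, 160 x 250 mm, 4 mm thick: the side area, empty at the start. It holds all three things side by side, for example the brush along one long edge (y) and the small tub and the tumbler end to end along the other. Origin: centre of its underside; y = its length (250 mm), x = its width; top at z = 4 mm.
- tray: White plastic carry tray fixed on the ledge, outside 120 x 210 mm, floor 5 mm thick, rim 5 mm thick and 14 mm high; clear inside 110 x 200 mm. At each short end a loop handle 70 mm wide rises to 40 mm above the ledge. Origin: centre of its underside; y = its length (210 mm); floor at z = 5 mm. Empty at the start: place of the big tub.
- bottle: Blue softener bottle with a white cap, 58 mm diameter, 155 mm high, standing loose behind the work; a bystander to leave alone. Along the far edge beyond it and at the ledge's far corners stand fixed things up to 195 mm high (jug, clear box, plant, basin, caddy), out of the way of the work. Origin: centre of its underside.
- soap_dish: Blue ceramic dish with a cream bar of soap on it (one piece), 76 x 110 mm, 38 mm high, standing loose behind the work; a bystander to leave alone. Origin: centre of its underside.

How it is judged (in metres and radians):
On the way, in this order (a step that is already met when the one before it is completed fails the run):
1. brush, tumbler and small tub each stand directly on the teal mat while the big tub is still on its pad (x of brush in the frame of mat between -0.08 and 0.08 m and y of brush in the frame of mat between -0.125 and 0.125 m and z of brush in the frame of mat between 0 and 0.01 m and angle between each of brush, tumbler, small_tub's own z axis and vertical below 0.15 rad and linear speed of each of brush, tumbler, small_tub below 0.03 m/s and x of tumbler in the frame of mat between -0.08 and 0.08 m and y of tumbler in the frame of mat between -0.125 and 0.125 m and z of tumbler in the frame of mat between 0 and 0.01 m and x of small_tub in the frame of mat between -0.08 and 0.08 m and y of small_tub in the frame of mat between -0.125 and 0.125 m and z of small_tub in the frame of mat between 0 and 0.01 m and distance of big_tub from where it was at the start of the episode below 0.02 m), for 0.2 s.
2. the big tub is in the carry tray while the other three still wait on the mat (horizontal distance between big_tub and tray below 0.015 m and angle between big_tub's own z axis and vertical below 0.12 rad and z of big_tub in the frame of tray between 0 and 0.011 m and angle between the y axis of big_tub and the y axis of tray, either way round below 0.2 rad and x of brush in the frame of mat between -0.08 and 0.08 m and y of brush in the frame of mat between -0.125 and 0.125 m and z of brush in the frame of mat between 0 and 0.01 m and angle between each of brush, tumbler, small_tub's own z axis and vertical below 0.15 rad and linear speed of each of brush, tumbler, small_tub below 0.03 m/s and x of tumbler in the frame of mat between -0.08 and 0.08 m and y of tumbler in the frame of mat between -0.125 and 0.125 m and z of tumbler in the frame of mat between 0 and 0.01 m and x of small_tub in the frame of mat between -0.08 and 0.08 m and y of small_tub in the frame of mat between -0.125 and 0.125 m and z of small_tub in the frame of mat between 0 and 0.01 m), for 0.2 s.
At the end, for the whole second after the job is handed in: Big tub flat in the tray, small tub flat on the pad, brush bristles down on the small tub's lid, tumbler upright on the coaster: each within 15 mm of the middle of its place, the tubs within 0.2 and the brush within 0.25 rad of its length; all at rest (horizontal distance between big_tub and tray below 0.015 m and angle between each of big_tub, small_tub, brush, tumbler's own z axis and vertical below 0.12 rad and z of big_tub in the frame of tray between 0 and 0.011 m and angle between the y axis of big_tub and the y axis of tray, either way round below 0.2 rad and horizontal distance between small_tub and pad below 0.015 m and z of small_tub in the frame of pad between -0.001 and 0.01 m and angle between the y axis of small_tub and the y axis of pad, either way round below 0.2 rad and horizontal distance between brush and small_tub below 0.015 m and z of brush in the frame of small_tub between 0.041 and 0.052 m and angle between the y axis of brush and the y axis of small_tub, either way round below 0.25 rad and horizontal distance between tumbler and coaster below 0.015 m and z of tumbler in the frame of coaster between -0.001 and 0.01 m and linear speed of each of brush, tumbler, small_tub, big_tub below 0.015 m/s); the robot touches nothing.
It fails at once if a tub or the tumbler is tipped more than 35 degrees (angle between any of small_tub, big_tub, tumbler's own z axis and vertical above 0.61 rad).
It fails at once if the bottle or the soap dish is shifted more than 25 mm (distance of any of bottle, soap_dish from where it was at the start of the episode above 0.025 m).
It also fails if it takes over 141 s, if anything falls off the work surface, if the arm or the gripper's body presses on something with over 40 N, if the wrist force passes 120 N, or if a joint passes its speed limit or range.

### The arm

A 6-joint arm with a two-finger parallel gripper is mounted at the origin on the work surface. World frame = base frame: x ahead of the robot, y to its left, z up, the work surface at z = 0. Lengths are in mm, angles in degrees, forces in N, time in s.
With the tool pointing down it reaches from about 350 to 850 mm from the base axis. Payload 8.1 kg.
Tool frame: the origin (TCP) lies midway between the tips of the shut fingers; the grasp point (between the pads) lies 19 mm behind it (r.pinch_z is the distance from the TCP to the grasp point, in mm); z points along the fingers, y is the line along which they close (so a half turn about z gives the same grasp; the last joint's range is limited). The gripper opens to 85 mm and grips with 20 to 120 N. Pads are 22 mm wide; open, the fingers measure 114 mm over their backs; the gripper's body (76 mm by 85 mm) begins 54 mm behind the grasp point. The pads swing forward as they close: fully open they stand 13 mm farther back than shut.
Start: joints at [-75.94, 7.471, 85.268, -0, 87.261, -4.893], TCP at [194.9, -567.467, 231.292] pointing down, gripper open.
Joint ranges: [-169.43, 169.43], [-51.17, 129.36], [1.28, 143.12], [-76.62, 256.62], [0, 156.53], [-152.29, 152.29]. Speed limits (degrees/s): [136.94, 136.94, 159.86, 180, 180, 180].

### API

Orientations are given as [roll, pitch, yaw] about the fixed x, y, z axes, in that order (R = Rz(yaw) Ry(pitch) Rx(roll)).
In Python, from bench import sensors, optics, job, r gives the robot as it stands.
- The arm moves only by the tool play_rows, never from a script. Its argument "motion" is a list that holds one entry, the list of rows, each a list of 6 numbers: the shift along the tool's x, y, z in cm, then the turn, a rotation vector about the tool's x, y, z in degrees. In form: [[[x, y, z, ax, ay, az], ...]]. A call has 1 to 5 rows; each row is the pose to reach, as a shift and turn from the pose commanded when the call began, along the tool's axes at that moment; what a row does not reach only later rows make up. A row lasts 1/10 s, in which the tool goes at most 50 mm and 8.59 degrees, less where a joint would pass 70% of its speed; a pose out of reach is approached as far as the arm can. A call with a gripper value outside its range is refused whole. "jaw" is the opening, from 0 (shut) to 1 (fully open), set as the call begins (left out, the last holds). The fingers move at their own pace and stop on an object; "squeeze" is the grip in N (left out, the last holds). Time passes only in rows, so rows that repeat a pose let the fingers close. It gives the time, the measured TCP pose, the force, the opening and the grip force at its end, in the units of the state.
- sensors.sense(): the state, without advancing time (a new reading comes with each control period).
- optics.snapshot(name): name is "scene" or "top" or "wrist"; returns a dict with "pixels" (400x640x3 uint8, red, green, blue), "mtx" (3x3 intrinsics, pixels), "R" (3x3) and "t" (3): a world point X has camera coordinates R X + t; the wrist camera has in their place "T_tool_cam" (4x4, takes a point from camera to tool coordinates, whose origin is the TCP and whose axes are the flange's). Camera axes: x right, y down, z forward; pixel columns grow to the right and rows downward; lengths in mm; the calibration is good to about 2 mm. A picture is of the moment at which its call begins: read the wrist's pose just before it. There is no depth.
- job.hand_in(): hands the job in; it is judged then, once.
The state is a dict: "time": time; "joint_pos": joint angles; "qd": joint speeds; "joint_efforts": joint torques, N m; "tool_pos": TCP position; "tcp_rot": TCP orientation; "ft_force": force on the tool from outside, world axes, zero at the start; "wrist_torque": the same for the moment, N m; "finger_gap": finger opening in mm; "grip_force": force on a finger pad.
Only numpy, scipy, OpenCV 4.12 (cv2) and the standard library are available. Lean on these libraries where they do the work, as an engineer would, in place of code of your own. Each camera call takes 0.05 s, during which the arm holds its last target. There are 200 camera calls.

## Working session

There is one attempt and no reset: what is moved stays moved. The work goes in short steps, Python scripts to look and compute and a tool call to move; the robot and the scene stay as the last step left them, time stands still between calls to the robot, and variables do not carry over. Pictures are saved under pics/ and viewed, at most 14 in all, crops included, and the job is handed in when it is done.

Besides the shell and the picture viewer there is one more tool, called after "Emit:" by a JSON object that holds its "fn" and its "kwargs". play_rows: Moves the arm, as the interface text tells. Its arguments: {"type":"object","properties":{"motion":{"type":"array","items":{"type":"array","items":{"type":"array","items":{"type":"number"}}}},"jaw":{"type":"number"},"squeeze":{"type":"number"}},"required":["motion"]}

```bash
ls; mkdir -p pics; python3 - <<'E'
from bench import sensors, optics, job, r
import cv2,numpy as np
for n in("scene","top"):
    s=optics.snapshot(n); cv2.imwrite(f"pics/{n}0.png",s["pixels"][:,:,::-1]); np.savez(f"{n}0.npz",**s)
    print(n,s["mtx"].tolist(),s["R"].round(4).tolist(),s["t"].round(1).tolist())
s=optics.snapshot("wrist");print(s["T_tool_cam"].round(3).tolist())
print(sensors.sense(),r.pinch_z)
E
```

```text
pics
scene [[470.0312549837846, 0.0, 321.14273934667375], [0.0, 470.0312549837846, 200.11338880807375], [0.0, 0.0, 1.0]] [[0.6174, 0.7865, 0.0135], [0.6433, -0.495, -0.5841], [-0.4527, 0.3693, -0.8116]] [-336.1, -336.9, 1594.3]
top [[383.8494063262405, 0.0, 318.09392214900464], [0.0, 383.8494063262405, 196.6632493416173], [0.0, 0.0, 1.0]] [[-0.0291, -0.9994, 0.0201], [-0.9987, 0.0283, -0.0415], [0.0409, -0.0213, -0.9989]] [-8.6, 570.8, 888.7]
[[-0.001, -0.958, -0.287, 73.143], [1.0, -0.0, -0.001, -1.21], [0.0, -0.287, 0.958, -142.29], [0.0, 0.0, 0.0, 1.0]]
{'time': 0.15, 'joint_pos': array([-7.59402461e+01,  7.50603222e+00,  8.53172139e+01,  1.75297350e-04,
        8.72629741e+01, -4.89286353e+00]), 'qd': array([ 0.07502669,  0.00279739, -0.19203764,  0.06935298,  0.06710707,
        0.10984614]), 'joint_efforts': array([ 1.72781954e-03, -5.70062506e+01, -5.01159346e+01, -1.30840035e-04,
        9.63262108e-03, -8.51705863e-06]), 'tool_pos': array([ 194.78638307, -567.02729877,  230.4546861 ]), 'tcp_rot': array([-1.79914109e+02, -7.52841204e-03,  1.89526033e+01]), 'ft_force': array([ 0.17945252,  0.36723742, -0.10047295]), 'wrist_torque': array([ 0.03455784, -0.00204013, -0.01385208]), 'grip_force': 0.0, 'finger_gap': 85.56370538683029} 18.700000000000003
```

View pics/top0.png

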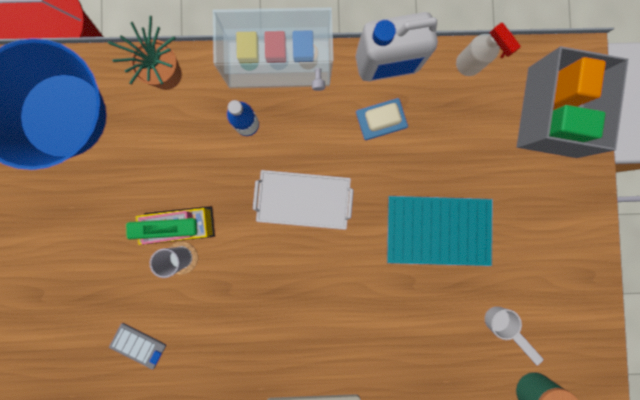

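View pics/scene0.png

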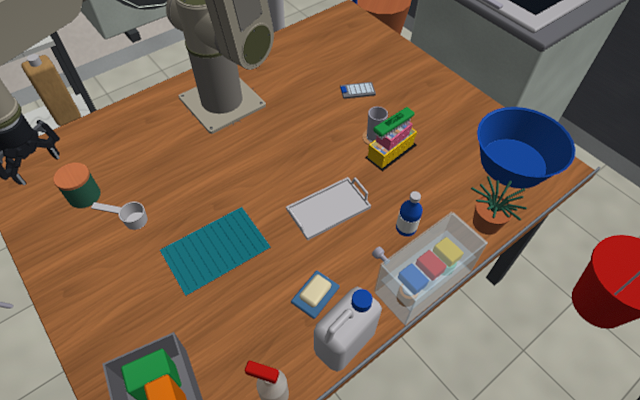

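The top view shows the stack at about (170,227), the tumbler at (165,262), the tray at (303,200) and the mat at (440,231). The scene view shows the same layout, with image right being -y in the top view.

```bash
cat > h.py <<'E'
import numpy as np,cv2
from scipy.spatial.transform import Rotation as Ro
def ray(s,uv,z,pose=None):
    uv=np.atleast_2d(np.float64(uv)); d=np.c_[uv,np.ones(len(uv))]@np.linalg.inv(s["mtx"]).T
    if pose is None: R=s["R"].T; c=-R@s["t"]
    else:
        T=s["T_tool_cam"]; Rt=Ro.from_euler("xyz",pose[1],degrees=True).as_matrix()
        R=Rt@T[:3,:3]; c=Rt@T[:3,3]+pose[0]
    d=d@R.T; return (c+d*((z-c[2])/d[:,2])[:,None])
def mask(px,lo,hi,box=None):
    m=cv2.inRange(cv2.cvtColor(px,cv2.COLOR_RGB2HSV),lo,hi)
    if box is not None:
        k=np.zeros_like(m);x0,y0,x1,y1=box;k[y0:y1,x0:x1]=1;m*=k
    return m
def big(m,n=1):
    c,_=cv2.findContours(m,cv2.RETR_EXTERNAL,cv2.CHAIN_APPROX_NONE)
    return sorted(c,key=cv2.contourArea)[::-1][:n]
def rect(s,cnt,z,pose=None):
    """centre, (long,short), angle of the long axis from world x"""
    p=ray(s,cnt[:,0,:]+0.0,z,pose)[:,:2].astype(np.float32)
    c,(w,h),a=cv2.minAreaRect(p)
    if w<h: w,h,a=h,w,a+90
    return np.round(c,1),np.round((w,h),1),round((a+90)%180-90,1)
def wrist():
    from bench import sensors,optics
    q=sensors.sense(); s=optics.snapshot("wrist"); return s,(q["tool_pos"],q["tcp_rot"])
C=dict(green=((50,120,60),(75,255,255)),teal=((82,120,50),(98,255,255)),yellow=((22,120,100),(34,255,255)),pink=((150,60,80),(178,255,255)),white=((0,0,150),(180,45,255)),blue=((100,120,40),(125,255,255)))
E
python3 - <<'E'
from h import *
for n,boxes in (("top",dict(green=((100,190,230,260),136),teal=((370,180,510,280),4),yellow=((100,190,230,260),62),white=((245,160,360,235),14),blue=((350,90,420,145),5))),
  ("scene",dict(green=((360,100,420,140),136),teal=((150,190,280,300),4),yellow=((355,120,420,175),62),white=((285,185,365,240),10)))):
    s=dict(np.load(n+"0.npz"))
    for k,(b,z) in boxes.items():
        c=big(mask(s["pixels"],*C[k],b))[0]; print(n,k,*rect(s,c,z))
    if n=="top":
        print(ray(s,[[182,257],[165,262]],4).round(),ray(s,[[159,263]],109).round(),ray(s,[[213,207]],62),ray(s,[[256,118]],10).round())
E
python3 -c "
import cv2;a=cv2.imread('pics/top0.png')[190:290,110:230];b=cv2.imread('pics/scene0.png')[90:190,340:440]
cv2.imwrite('pics/c1.png',cv2.hconcat([cv2.resize(a,(480,400)),cv2.resize(b,(320,400))]))"
```

```text
top green [510.5 293.6] [138.3  34.1] -87.9
top teal [ 482.2 -311.2] [245.3 156.1] 86.6
top yellow [518.1 245.8] [69.7 47.9] -1.0
top white [565.2  11.2] [230.1 120.3] 83.2
top blue [ 752.6 -182.3] [104.   69.7] -74.6
[[439. 297.   4.]
 [428. 336.   4.]] [[439. 309. 109.]] [[552.02977213 208.08538738  62.        ]] [[761. 116.  10.]]
scene green [514.  288.7] [143.1  39.6] -88.4
scene teal [ 484.5 -313.9] [247.2 157.9] 86.7
scene yellow [529.7 280.8] [183.2  89.5] -85.2
scene white [563.9   4.8] [199.1 121.1] 83.2
```

View pics/c1.png

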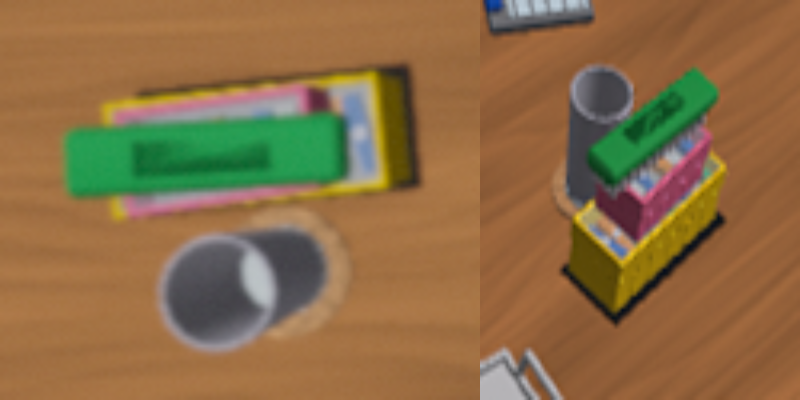

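The crop shows the brush lying a bit askew and offset on the pink tub. The tumbler on its coaster is beside the -x long side, and the stack's long axis is about -85°. Next I'll move over the stack.

```bash
cat >> h.py <<'E'
def plan(*wps,step=46.):
    """print calls (rows in cm/deg) from the present pose through (x,y,z,yaw) waypoints"""
    from bench import sensors
    q=sensors.sense(); P=np.array(q["tool_pos"]); y=q["tcp_rot"][2]
    for w in wps:
        D=np.array(w[:3])-P; dy=(w[3]-y+180)%360-180
        n=max(1,int(np.ceil(max(np.linalg.norm(D)/step,abs(dy)/8.4)))); P0,y0=P.copy(),y
        while n>0:
            k=min(n,5); a=np.radians(y); X=np.array([np.cos(a),np.sin(a)]);Y=np.array([X[1],-X[0]])
            D=np.array(w[:3])-P; dy=(w[3]-y+180)%360-180; rows=[]
            for i in range(1,k+1):
                f=i/n; rows.append([round(float(v),2) for v in (D[:2]@X*f/10,D[:2]@Y*f/10,-D[2]*f/10,0,0,-dy*f)])
            print(str(rows).replace(" ",""))
            P=P+D*k/n; y=y+dy*k/n; n-=k
        print("->",w)
E
python3 -c "
from h import *
plan((450,-330,290,60),(500,-20,290,88),(500,270,300,92))"
```

```text
[[3.98,-1.77,-0.74,0.0,0.0,-5.13],[7.96,-3.53,-1.49,0.0,0.0,-10.26],[11.94,-5.3,-2.23,0.0,0.0,-15.39],[15.92,-7.06,-2.98,0.0,0.0,-20.52],[19.9,-8.83,-3.72,0.0,0.0,-25.65]]
[[4.35,0.13,-0.74,0.0,0.0,-5.13],[8.7,0.26,-1.49,0.0,0.0,-10.26],[13.06,0.39,-2.23,0.0,0.0,-15.39]]
-> (450, -330, 290, 60)
[[4.19,-1.6,-0.0,0.0,0.0,-4.0],[8.38,-3.19,-0.0,0.0,0.0,-8.0],[12.58,-4.79,-0.0,0.0,0.0,-12.0],[16.77,-6.38,-0.0,0.0,0.0,-16.0],[20.96,-7.98,-0.0,0.0,0.0,-20.0]]
[[4.49,-0.07,-0.0,0.0,0.0,-4.0],[8.97,-0.13,-0.0,0.0,0.0,-8.0]]
-> (500, -20, 290, 88)
[[4.14,-0.14,-0.14,0.0,0.0,-0.57],[8.28,-0.29,-0.29,0.0,0.0,-1.14],[12.42,-0.43,-0.43,0.0,0.0,-1.71],[16.56,-0.58,-0.57,0.0,0.0,-2.29],[20.7,-0.72,-0.71,0.0,0.0,-2.86]]
[[4.14,0.06,-0.14,0.0,0.0,-0.57],[8.28,0.12,-0.29,0.0,0.0,-1.14]]
-> (500, 270, 300, 92)
```

Emit:
{"fn": "play_rows", "kwargs": {"motion": [[[4, -1.8, -0.8, 0, 0, -5], [8, -3.5, -1.5, 0, 0, -10], [12, -5.3, -2.2, 0, 0, -15], [16, -7, -3, 0, 0, -20], [20, -8.8, -3.8, 0, 0, -25.5]]], "jaw": 0.8}}

```text
time: 0.65
tool_pos: [356.4, -417.8, 269.3]
tcp_rot: [-180.0, -0.0, 44.6]
ft_force: [1.6, -0.7, -0.2]
finger_gap: 68.3
grip_force: 0.0
```

Emit:
{"fn": "play_rows", "kwargs": {"motion": [[[4.3, 0.1, -0.8, 0, 0, -5], [8.7, 0.3, -1.5, 0, 0, -10], [13, 0.4, -2.2, 0, 0, -15.5]]]}}

```text
time: 0.95
tool_pos: [452.1, -329.6, 291.4]
tcp_rot: [-180.0, -0.0, 60.2]
ft_force: [1.1, 0.0, 0.2]
finger_gap: 68.2
grip_force: 0.0
```

Emit:
{"fn": "play_rows", "kwargs": {"motion": [[[4.2, -1.6, 0, 0, 0, -4], [8.4, -3.2, 0, 0, 0, -8], [12.6, -4.8, 0, 0, 0, -12], [16.8, -6.4, 0, 0, 0, -16], [21, -8, 0, 0, 0, -20]]]}}

```text
time: 1.45
tool_pos: [486.8, -107.4, 291.0]
tcp_rot: [-180.0, -0.0, 80.1]
ft_force: [0.1, -0.1, -0.6]
finger_gap: 68.4
grip_force: 0.0
```

Emit:
{"fn": "play_rows", "kwargs": {"motion": [[[4.5, 0, 0, 0, 0, -4], [9, -0.1, 0, 0, 0, -8], [9, -0.1, 0, 0, 0, -8]]]}}

```text
time: 1.75
tool_pos: [501.8, -15.5, 291.1]
tcp_rot: [-180.0, -0.1, 88.4]
ft_force: [-0.6, -0.5, -0.4]
finger_gap: 68.4
grip_force: 0.0
```

```bash
python3 - <<'E'
from h import *
s,p=wrist(); np.savez("w0.npz",pose=np.array(p),**s); cv2.imwrite("pics/w0.png",s["pixels"][:,:,::-1]); print(p,s["mtx"].round(1).tolist())
E
```

```text
(array([501.80239346, -15.49421375, 291.07383593]), array([-1.79986853e+02, -1.14808919e-01,  8.84077713e+01])) [[284.1, 0.0, 317.6], [0.0, 284.1, 198.1], [0.0, 0.0, 1.0]]
```

Emit:
{"fn": "play_rows", "kwargs": {"motion": [[[4.1, -0.1, -0.1, 0, 0, -0.6], [8.3, -0.3, -0.3, 0, 0, -1.2], [12.4, -0.4, -0.4, 0, 0, -1.8], [16.6, -0.6, -0.6, 0, 0, -2.4], [20.7, -0.7, -0.7, 0, 0, -3]]]}}

```text
time: 2.3
tool_pos: [502.3, 186.7, 298.4]
tcp_rot: [180.0, 0.0, 90.8]
ft_force: [0.8, 0.3, -0.1]
finger_gap: 68.5
grip_force: 0.0
```

Emit:
{"fn": "play_rows", "kwargs": {"motion": [[[4.1, 0, -0.1, 0, 0, -0.5], [8.3, 0.1, -0.3, 0, 0, -1], [8.3, 0.1, -0.3, 0, 0, -1], [8.3, 0.1, -0.3, 0, 0, -1]]]}}

```text
time: 2.7
tool_pos: [501.9, 269.1, 300.7]
tcp_rot: [-180.0, 0.1, 92.0]
ft_force: [0.7, -0.6, -0.4]
finger_gap: 68.4
grip_force: 0.0
```

```bash
python3 - <<'E'
from h import *
s,p=wrist(); np.savez("w1.npz",pose=np.array(p),**s); cv2.imwrite("pics/w1.png",s["pixels"][:,:,::-1]); print(p,s["mtx"].round(1).tolist())
for k,z in (("green",136),("yellow",62),("pink",108)):
    for c in big(mask(s["pixels"],*C[k]),2): print(k,cv2.boundingRect(c),*rect(s,c,z,p))
E
```

```text
(array([501.94467122, 269.12200817, 300.72889029]), array([-1.79953796e+02,  6.07830828e-02,  9.19515937e+01])) [[284.1, 0.0, 317.6], [0.0, 284.1, 198.1], [0.0, 0.0, 1.0]]
green (311, 92, 34, 128) [510.7 295.1] [137.6  34.3] -88.4
green (598, 136, 32, 27) [815.8 317.5] [32.5 20.3] 26.0
yellow (570, 269, 55, 36) [933.4 100.3] [88.3 62.3] 1.9
yellow (300, 85, 51, 24) [507.9 363.9] [63.1 25.3] 5.4
pink (343, 107, 10, 84) [535.6 302.5] [96.7 11. ] -86.6
pink (301, 109, 10, 84) [486.6 298.6] [96.9  9.3] -87.5
```

View pics/w1.png

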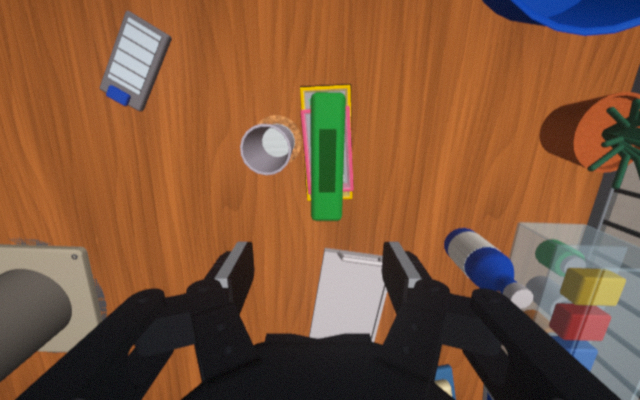

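View pics/w0.png

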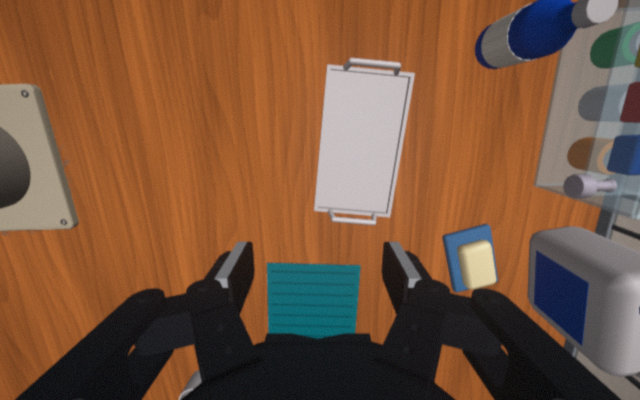

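The wrist views show the green brush centred at (328,156), the tumbler rim at (267,149) and the tray at (365,140) in the earlier frame. The fingers straddle the brush direction well, so I'll grasp the brush.

```bash
python3 -c "
from h import *
plan((511.5,293.5,200,91.6),(511.5,293.5,112,91.6))
s=dict(np.load('w0.npz'));p=s.pop('pose')
for k,z in (('white',10),('teal',4)):
    m=mask(s['pixels'],*C[k],(250,60,430,218) if k=='white' else (260,255,365,340)); c=big(m)[0]; print(k,cv2.boundingRect(c),*rect(s,c,z,p))
"
```

```text
[[0.83,0.34,3.36,0.0,0.0,0.09],[1.65,0.68,6.72,0.0,0.0,0.19],[2.48,1.02,10.09,0.0,0.0,0.28]]
-> (511.5, 293.5, 200, 91.6)
[[0.0,0.0,4.4,0.0,0.0,-0.0],[0.0,0.0,8.8,0.0,0.0,-0.0]]
-> (511.5, 293.5, 112, 91.6)
white (314, 65, 100, 153) [565.    6.3] [220.  120.4] 83.2
teal (268, 264, 92, 75) [ 484.9 -262.2] [157.1 152.7] -3.0
```

Emit:
{"fn": "play_rows", "kwargs": {"motion": [[[0.8, 0.3, 3.4, 0, 0, 0], [1.6, 0.7, 6.7, 0, 0, 0.3], [2.5, 1, 10, 0, 0, 0.3], [2.5, 1, 10, 0, 0, 0.3]]]}}

```text
time: 3.15
tool_pos: [508.5, 292.2, 195.4]
tcp_rot: [-179.5, 0.2, 91.5]
ft_force: [-0.9, -0.2, -0.9]
finger_gap: 68.4
grip_force: 0.0
```

Emit:
{"fn": "play_rows", "kwargs": {"motion": [[[0, 0, 3, 0, 0, 0], [0, 0, 6, 0, 0, 0], [0, 0, 8, 0, 0, 0], [0, 0, 8.8, 0, 0, 0], [0, 0, 8.8, 0, 0, 0]]]}}

```text
time: 3.65
tool_pos: [511.1, 293.8, 113.7]
tcp_rot: [-180.0, 0.0, 91.6]
ft_force: [0.1, -0.6, 0.6]
finger_gap: 67.8
grip_force: 0.0
```

Emit:
{"fn": "play_rows", "kwargs": {"motion": [[[0, 0, 0, 0, 0, 0], [0, 0, 0, 0, 0, 0], [0, 0, 0, 0, 0, 0], [0, 0, 0, 0, 0, 0], [0, 0, 0, 0, 0, 0]]], "jaw": 0.2, "squeeze": 30}}

```text
time: 4.15
tool_pos: [512.1, 295.4, 115.5]
tcp_rot: [179.8, -0.1, 91.7]
ft_force: [-1.2, -1.3, 5.0]
finger_gap: 35.4
grip_force: 31.1
```

Emit:
{"fn": "play_rows", "kwargs": {"motion": [[[0, 0, 0, 0, 0, 0], [0, 0, 0, 0, 0, 0], [0, 0, 0, 0, 0, 0]]]}}

```text
time: 4.45
tool_pos: [512.1, 295.4, 115.5]
tcp_rot: [179.8, -0.1, 91.7]
ft_force: [-0.5, -0.9, 6.0]
finger_gap: 35.4
grip_force: 31.1
```

```bash
python3 -c "
from h import *
plan((511,293,205,91.6),(550,0,205,89),(535,-315,160,87),(535,-315,14,87),step=48)
"
```

```text
[[-0.12,-0.06,-4.47,0.0,0.0,0.03],[-0.23,-0.11,-8.95,0.0,0.0,0.06]]
-> (511, 293, 205, 91.6)
[[-4.2,0.44,-0.0,0.0,0.0,0.37],[-8.4,0.88,-0.0,0.0,0.0,0.74],[-12.6,1.32,-0.0,0.0,0.0,1.11],[-16.8,1.76,-0.0,0.0,0.0,1.49],[-21.0,2.2,-0.0,0.0,0.0,1.86]]
[[-4.18,0.58,-0.0,0.0,0.0,0.37],[-8.37,1.15,-0.0,0.0,0.0,0.74]]
-> (550, 0, 205, 89)
[[-4.5,-0.14,0.64,0.0,0.0,0.29],[-9.01,-0.27,1.29,0.0,0.0,0.57],[-13.51,-0.41,1.93,0.0,0.0,0.86],[-18.01,-0.54,2.57,0.0,0.0,1.14],[-22.52,-0.68,3.21,0.0,0.0,1.43]]
[[-4.51,-0.02,0.64,0.0,0.0,0.29],[-9.01,-0.05,1.29,0.0,0.0,0.57]]
-> (535, -315, 160, 87)
[[0.0,0.0,3.65,0.0,0.0,-0.0],[0.0,0.0,7.3,0.0,0.0,-0.0],[0.0,0.0,10.95,0.0,0.0,-0.0],[0.0,0.0,14.6,0.0,0.0,-0.0]]
-> (535, -315, 14, 87)
```

Emit:
{"fn": "play_rows", "kwargs": {"motion": [[[0, 0, -2, 0, 0, 0], [0, 0, -5, 0, 0, 0], [0, 0, -9, 0, 0, 0]]]}}

```text
time: 4.75
tool_pos: [509.6, 294.5, 202.8]
tcp_rot: [-179.8, 0.1, 91.7]
ft_force: [-0.3, 0.3, -1.0]
finger_gap: 35.7
grip_force: 30.2
```

Emit:
{"fn": "play_rows", "kwargs": {"motion": [[[-4.2, 0.4, 0, 0, 0, 0.4], [-8.4, 0.9, 0, 0, 0, 0.8], [-12.6, 1.3, 0, 0, 0, 1.2], [-16.8, 1.8, 0, 0, 0, 1.5], [-21, 2.2, 0, 0, 0, 2]]]}}

```text
time: 5.25
tool_pos: [539.2, 84.2, 204.2]
tcp_rot: [179.9, -0.0, 89.7]
ft_force: [1.4, 0.3, -0.7]
finger_gap: 35.8
grip_force: 30.3
```

Emit:
{"fn": "play_rows", "kwargs": {"motion": [[[-4.2, 0.6, 0, 0, 0, 0.4], [-8.4, 1.2, 0, 0, 0, 0.7]]]}}

```text
time: 5.45
tool_pos: [550.6, 0.0, 204.3]
tcp_rot: [179.9, 0.0, 89.0]
ft_force: [1.9, 0.4, -0.6]
finger_gap: 35.3
grip_force: 30.3
```

Emit:
{"fn": "play_rows", "kwargs": {"motion": [[[-4.5, -0.1, 0.6, 0, 0, 0.3], [-9, -0.3, 1.3, 0, 0, 0.6], [-13.5, -0.4, 1.9, 0, 0, 0.9], [-18, -0.5, 2.6, 0, 0, 1.1], [-22.5, -0.7, 3.2, 0, 0, 1.4]]]}}

```text
time: 5.95
tool_pos: [539.2, -225.1, 171.8]
tcp_rot: [179.9, 0.0, 87.6]
ft_force: [0.2, 0.2, 0.1]
finger_gap: 35.4
grip_force: 30.3
```

Emit:
{"fn": "play_rows", "kwargs": {"motion": [[[-4.5, 0, 0.6, 0, 0, 0.3], [-9, 0, 1.3, 0, 0, 0.6], [-9, 0, 1.3, 0, 0, 0.6]]]}}

```text
time: 6.25
tool_pos: [533.9, -318.4, 157.6]
tcp_rot: [-179.9, 0.1, 86.7]
ft_force: [-1.2, 1.3, -0.8]
finger_gap: 35.6
grip_force: 30.3
```

Emit:
{"fn": "play_rows", "kwargs": {"motion": [[[0, 0, 4, 0, 0, 0], [0, 0, 8, 0, 0, 0], [0, 0, 11, 0, 0, 0], [0, 0, 13, 0, 0, 0], [0, 0, 13, 0, 0, 0]]]}}

```text
time: 6.75
tool_pos: [533.2, -311.0, 24.8]
tcp_rot: [-179.7, -0.2, 87.0]
ft_force: [-0.1, -0.5, -1.7]
finger_gap: 35.5
grip_force: 30.4
```

```bash
python3 - <<'E'
from h import *
from bench import optics
s,p=wrist(); cv2.imwrite("pics/w2.png",s["pixels"][:,:,::-1]); print(p)
c=big(mask(s["pixels"],*C["teal"]))[0]; print(cv2.boundingRect(c),*rect(s,c,4,p))
s=optics.snapshot("top");np.savez("top1.npz",**s);s=optics.snapshot("scene");np.savez("scene1.npz",**s)
E
```

```text
(array([ 533.18280543, -311.02383417,   24.78713692]), array([-179.69007541,   -0.20164897,   86.97428783]))
(64, 15, 313, 308) [ 484.2 -279.8] [186.  158.2] 86.7
```

Emit:
{"fn": "play_rows", "kwargs": {"motion": [[[0, 0, 0.5, 0, 0, 0], [0, 0, 1, 0, 0, 0], [0, 0, 1.2, 0, 0, 0], [0, 0, 1.3, 0, 0, 0], [0, 0, 1.3, 0, 0, 0]]]}}

```text
time: 7.4
tool_pos: [535.3, -313.1, 15.1]
tcp_rot: [-180.0, -0.0, 86.9]
ft_force: [0.3, -0.1, -1.4]
finger_gap: 35.6
grip_force: 30.4
```

Emit:
{"fn": "play_rows", "kwargs": {"motion": [[[0, 0, 0.2, 0, 0, 0], [0, 0, 0.3, 0, 0, 0], [0, 0, 0.4, 0, 0, 0], [0, 0, 0.4, 0, 0, 0]]]}}

```text
time: 7.8
tool_pos: [535.5, -313.2, 11.6]
tcp_rot: [-180.0, 0.0, 87.0]
ft_force: [-1.4, 1.2, 2.4]
finger_gap: 35.7
grip_force: 30.8
```

```bash
python3 -c "
from h import *
plan((530,-310,240,90),(520,0,270,134),(440,298,280,180),step=48)
"
```

```text
[[0.06,-0.11,-4.57,0.0,0.0,-0.61],[0.12,-0.23,-9.14,0.0,0.0,-1.22],[0.17,-0.34,-13.7,0.0,0.0,-1.83],[0.23,-0.45,-18.27,0.0,0.0,-2.44],[0.29,-0.56,-22.84,0.0,0.0,-3.05]]
-> (530, -310, 240, 90)
[[4.43,-0.14,-0.43,0.0,0.0,-6.29],[8.86,-0.29,-0.86,0.0,0.0,-12.57],[13.29,-0.43,-1.29,0.0,0.0,-18.86],[17.71,-0.57,-1.71,0.0,0.0,-25.14],[22.14,-0.71,-2.14,0.0,0.0,-31.43]]
[[3.85,2.19,-0.43,0.0,0.0,-6.29],[7.71,4.37,-0.86,0.0,0.0,-12.57]]
-> (520, 0, 270, 134)
[[3.86,2.14,-0.14,0.0,0.0,-6.57],[7.71,4.27,-0.29,0.0,0.0,-13.14],[11.57,6.41,-0.43,0.0,0.0,-19.71],[15.42,8.54,-0.57,0.0,0.0,-26.29],[19.28,10.68,-0.71,0.0,0.0,-32.86]]
[[2.08,3.89,-0.14,0.0,0.0,-6.57],[4.16,7.77,-0.29,0.0,0.0,-13.14]]
-> (440, 298, 280, 180)
```

Emit:
{"fn": "play_rows", "kwargs": {"motion": [[[0, 0, 0, 0, 0, 0], [0, 0, 0, 0, 0, 0], [0, 0, 0, 0, 0, 0]]], "jaw": 0.75}}

```text
time: 8.1
tool_pos: [535.5, -313.1, 11.3]
tcp_rot: [180.0, 0.0, 87.0]
ft_force: [0.4, -0.2, -0.3]
finger_gap: 64.2
grip_force: 0.0
```

Emit:
{"fn": "play_rows", "kwargs": {"motion": [[[0, 0, -2, 0, 0, 0], [0, 0, -6, 0, 0, 0], [0, 0, -11, 0, 0, 0], [0, 0, -16, 0, 0, 0], [0, 0, -21, 0, 0, 0]]]}}

```text
time: 8.6
tool_pos: [535.1, -312.9, 223.2]
tcp_rot: [-180.0, -0.0, 86.9]
ft_force: [2.5, -1.0, 0.0]
finger_gap: 64.2
grip_force: 0.0
```

```bash
python3 - <<'E'
from h import *
from bench import optics
s,p=wrist(); cv2.imwrite("pics/w2.png",s["pixels"][:,:,::-1]); print(p)
for k,z in (("teal",4),("green",32)):
  c=big(mask(s["pixels"],*C[k]))[0]; print(k,cv2.boundingRect(c),*rect(s,c,z,p))
plan((520,0,270,134),(440,298,280,180),step=48)
E
```

```text
(array([ 535.13441365, -312.90321949,  223.18893855]), array([-1.79999226e+02, -4.36584603e-03,  8.69499869e+01]))
teal (207, 70, 134, 190) [ 482.3 -310.6] [246.8 157.5] 86.6
green (303, 119, 31, 113) [ 535.  -313.6] [137.   34.5] 86.9
[[4.48,-0.5,-0.51,0.0,0.0,-6.72],[8.97,-1.01,-1.02,0.0,0.0,-13.44],[13.45,-1.51,-1.53,0.0,0.0,-20.16],[17.93,-2.01,-2.03,0.0,0.0,-26.88],[22.41,-2.52,-2.54,0.0,0.0,-33.6]]
[[4.01,2.06,-0.51,0.0,0.0,-6.72],[8.02,4.12,-1.02,0.0,0.0,-13.44]]
-> (520, 0, 270, 134)
[[3.86,2.14,-0.14,0.0,0.0,-6.57],[7.71,4.27,-0.29,0.0,0.0,-13.14],[11.57,6.41,-0.43,0.0,0.0,-19.71],[15.42,8.54,-0.57,0.0,0.0,-26.29],[19.28,10.68,-0.71,0.0,0.0,-32.86]]
[[2.08,3.89,-0.14,0.0,0.0,-6.57],[4.16,7.77,-0.29,0.0,0.0,-13.14]]
-> (440, 298, 280, 180)
```

Emit:
{"fn": "play_rows", "kwargs": {"motion": [[[4.5, -0.5, -0.5, 0, 0, -6.7], [9, -1, -1, 0, 0, -13.4], [13.4, -1.5, -1.5, 0, 0, -20], [18, -2, -2, 0, 0, -27], [22.4, -2.5, -2.5, 0, 0, -33.6]]]}}

```text
time: 9.15
tool_pos: [522.0, -86.3, 246.3]
tcp_rot: [180.0, 0.0, 120.8]
ft_force: [0.4, -0.1, 0.4]
finger_gap: 63.7
grip_force: 0.0
```

Emit:
{"fn": "play_rows", "kwargs": {"motion": [[[4, 2, -0.5, 0, 0, -6.7], [8, 4.1, -1, 0, 0, -13.4], [8, 4.1, -1, 0, 0, -13.4]]]}}

```text
time: 9.45
tool_pos: [517.0, 6.5, 257.2]
tcp_rot: [179.9, -0.0, 134.5]
ft_force: [0.2, -0.8, -0.2]
finger_gap: 63.9
grip_force: 0.0
```

Emit:
{"fn": "play_rows", "kwargs": {"motion": [[[3.9, 2.1, -0.1, 0, 0, -6.6], [7.7, 4.3, -0.3, 0, 0, -13], [11.6, 6.4, -0.4, 0, 0, -19.7], [15.4, 8.5, -0.6, 0, 0, -26.3], [19.3, 10.7, -0.7, 0, 0, -32.9]]]}}

```text
time: 9.95
tool_pos: [459.9, 215.7, 263.3]
tcp_rot: [180.0, 0.0, 167.0]
ft_force: [1.5, -0.1, -0.1]
finger_gap: 64.3
grip_force: 0.0
```

Emit:
{"fn": "play_rows", "kwargs": {"motion": [[[2, 3.9, -0.1, 0, 0, -6.6], [4.2, 7.8, -0.3, 0, 0, -13.1], [4.2, 7.8, -0.3, 0, 0, -13.1], [4.2, 7.8, -0.3, 0, 0, -13.1]]]}}

```text
time: 10.35
tool_pos: [436.9, 300.6, 265.9]
tcp_rot: [-180.0, -0.0, 180.0]
ft_force: [0.3, -0.9, -0.1]
finger_gap: 64.0
grip_force: 0.0
```

```bash
python3 - <<'E'
from h import *
s,p=wrist(); np.savez("w3.npz",pose=np.array(p),**s); print(p)
cv2.imwrite("pics/w3.png",cv2.resize(s["pixels"][40:340,150:550,::-1],(800,600)))
for k,z in (("yellow",62),("pink",108)):
    for c in big(mask(s["pixels"],*C[k]),3): print(k,cv2.boundingRect(c),*rect(s,c,z,p))
E
```

```text
(array([436.86930438, 300.61909449, 265.87207912]), array([-1.79957851e+02, -5.89645728e-03,  1.79981532e+02]))
yellow (259, 209, 50, 48) [504.6 244.2] [86.2 48.4] -36.7
yellow (329, 199, 46, 51) [499.4 360.1] [81.1 48. ] 37.5
yellow (288, 203, 5, 4) [475.8 266.2] [5.6 3. ] 75.1
pink (271, 211, 90, 61) [505.1 299. ] [99.9 68.9] -83.5
pink (549, 336, 1, 1) [639.5 600.4] [0. 0.] 0.0
pink (552, 337, 1, 1) [641.1 604.6] [0. 0.] 0.0
```

View pics/w3.png

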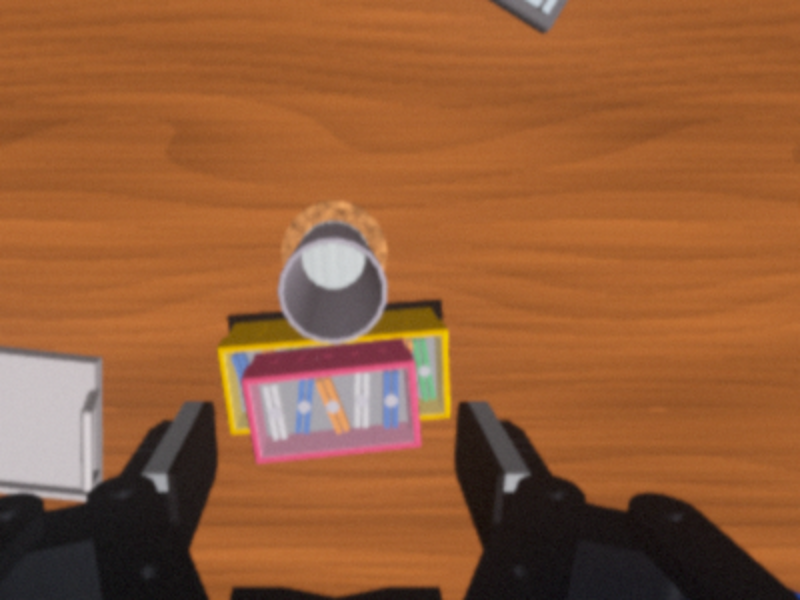

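The view shows the tumbler rim centred at crop (333,289). The coaster's top edge is at y=200, the pink lid corners are near (244,378)–(420,446), and the yellow corners are near (219,348)–(450,417).

```bash
python3 - <<'E'
from h import *
s=dict(np.load('w3.npz'));p=s.pop('pose')
f=lambda q,z: ray(s,np.array(q)/2+[150,40],z,p)[:,:2].round(1)
print("rim",f([[333,289],[279,289],[387,289],[333,237],[333,342]],109).tolist())
print("coaster",f([[335,200],[283,245],[388,245]],4).tolist())
print("foot",f([[334,264]],8).tolist())
for n,q,z in(("small",[(244,378),(411,355),(420,446),(259,463)],108),("big",[(219,348),(448,330),(450,417),(232,434)],62),("pad",[(228,318),(442,300)],4)):
    P=f(q,z); d=P[1]-P[0]; print(n,P.tolist(),P.mean(0),np.degrees(np.arctan2(d[1],d[0])),np.linalg.norm(d))
E
```

```text
rim [[437.7, 300.6], [437.6, 271.3], [437.7, 329.8], [409.4, 300.6], [468.1, 300.5]]
coaster [[399.7, 301.6], [431.4, 264.4], [431.4, 339.5]]
foot [[444.4, 300.9]]
small [[490.1, 249.7], [476.2, 344.4], [533.7, 351.9], [545.0, 256.1]] [511.25  300.525] 98.35020917140594 95.71468016976287
big [[488.6, 226.5], [476.5, 374.0], [538.0, 378.8], [550.6, 231.6]] [513.425 302.725] 94.68969509978727 147.99547290373445
pad [[485.9, 222.0], [472.2, 380.4]] [479.05 301.2 ] 94.9432047889701 158.9913519660739
```

Emit:
{"fn": "play_rows", "kwargs": {"motion": [[[-0.2, 0, 4, 0, 0, 0], [-0.2, 0, 8.5, 0, 0, 0], [-0.2, 0, 12, 0, 0, 0], [-0.2, 0, 12, 0, 0, 0]]], "jaw": 1}}

```text
time: 10.8
tool_pos: [436.0, 296.5, 140.2]
tcp_rot: [-179.7, -0.5, 179.7]
ft_force: [-1.3, -0.2, -0.3]
finger_gap: 85.5
grip_force: 0.0
```

Emit:
{"fn": "play_rows", "kwargs": {"motion": [[[0, 0, 2, 0, 0, 0], [0, 0, 4, 0, 0, 0], [0, 0, 6.5, 0, 0, 0], [0, 0, 8.5, 0, 0, 0], [0, 0, 8.5, 0, 0, 0]]]}}

```text
time: 11.3
tool_pos: [438.6, 298.8, 60.4]
tcp_rot: [-179.9, -0.1, 179.8]
ft_force: [-0.2, -0.5, -0.3]
finger_gap: 85.4
grip_force: 0.0
```

Emit:
{"fn": "play_rows", "kwargs": {"motion": [[[0, 0, 0, 0, 0, 0], [0, 0, 0, 0, 0, 0], [0, 0, 0, 0, 0, 0], [0, 0, 0, 0, 0, 0], [0, 0, 0, 0, 0, 0]]], "jaw": 0.5, "squeeze": 30}}

```text
time: 11.8
tool_pos: [440.9, 300.7, 64.2]
tcp_rot: [179.9, 0.2, 179.9]
ft_force: [-0.4, -3.6, 7.0]
finger_gap: 58.8
grip_force: 31.5
```

```bash
python3 -c "
from h import *
plan((438,300,240,180),(480,60,200,180),(480,-250,180,180),(448,-379,150,180),step=48)
"
```

```text
[[0.07,-0.02,-4.39,0.0,0.0,-0.02],[0.15,-0.04,-8.79,0.0,0.0,-0.03],[0.22,-0.06,-13.18,0.0,0.0,-0.05],[0.29,-0.07,-17.58,0.0,0.0,-0.06]]
-> (438, 300, 240, 180)
[[-0.7,-4.0,0.67,0.0,0.0,-0.0],[-1.4,-8.0,1.33,0.0,0.0,-0.0],[-2.1,-12.0,2.0,0.0,0.0,-0.0],[-2.8,-16.0,2.67,0.0,0.0,-0.0],[-3.5,-20.0,3.33,0.0,0.0,-0.0]]
[[-0.7,-4.0,0.67,0.0,0.0,-0.0]]
-> (480, 60, 200, 180)
[[-0.0,-4.43,0.29,0.0,0.0,-0.0],[-0.0,-8.86,0.57,0.0,0.0,-0.0],[-0.0,-13.29,0.86,0.0,0.0,-0.0],[-0.0,-17.71,1.14,0.0,0.0,-0.0],[-0.0,-22.14,1.43,0.0,0.0,-0.0]]
[[-0.0,-4.43,0.29,0.0,0.0,-0.0],[-0.0,-8.86,0.57,0.0,0.0,-0.0]]
-> (480, -250, 180, 180)
[[1.07,-4.3,1.0,0.0,0.0,-0.0],[2.13,-8.6,2.0,0.0,0.0,-0.0],[3.2,-12.9,3.0,0.0,0.0,-0.0]]
-> (448, -379, 150, 180)
```

Emit:
{"fn": "play_rows", "kwargs": {"motion": [[[0, 0, -2, 0, 0, 0], [0, 0, -6, 0, 0, 0], [0, 0, -10, 0, 0, 0], [0, 0, -14, 0, 0, 0], [0, 0, -17, 0, 0, 0]]]}}

```text
time: 12.3
tool_pos: [439.9, 300.8, 236.0]
tcp_rot: [179.9, 0.2, 179.9]
ft_force: [0.3, 0.1, -0.7]
finger_gap: 58.9
grip_force: 32.8
```

Emit:
{"fn": "play_rows", "kwargs": {"motion": [[[-0.7, -4, 0.7, 0, 0, 0], [-1.4, -8, 1.3, 0, 0, 0], [-2.1, -12, 2, 0, 0, 0], [-2.8, -16, 2.7, 0, 0, 0], [-3.5, -20, 3.3, 0, 0, 0]]]}}

```text
time: 12.8
tool_pos: [474.2, 98.8, 199.6]
tcp_rot: [180.0, 0.1, 180.0]
ft_force: [0.3, -0.2, -1.5]
finger_gap: 58.9
grip_force: 33.0
```

Emit:
{"fn": "play_rows", "kwargs": {"motion": [[[-0.7, -4, 0.3, 0, 0, 0], [-0.7, -8.4, 0.6, 0, 0, 0], [-0.7, -12.8, 0.9, 0, 0, 0], [-0.7, -17.2, 1.2, 0, 0, 0], [-0.7, -21.6, 1.5, 0, 0, 0]]]}}

```text
time: 13.3
tool_pos: [480.8, -117.7, 184.9]
tcp_rot: [-180.0, 0.1, 179.9]
ft_force: [0.4, 0.0, -1.8]
finger_gap: 59.4
grip_force: 33.0
```

Emit:
{"fn": "play_rows", "kwargs": {"motion": [[[0.7, -4.4, 0.8, 0, 0, 0], [1.4, -8.8, 1.6, 0, 0, 0], [2.1, -13.2, 2.4, 0, 0, 0], [2.8, -17.6, 3.2, 0, 0, 0], [3.5, -22, 4, 0, 0, 0]]]}}

```text
time: 13.8
tool_pos: [445.3, -338.0, 144.6]
tcp_rot: [-179.9, 0.1, 179.9]
ft_force: [0.6, -0.6, -0.8]
finger_gap: 59.0
grip_force: 33.0
```

```bash
python3 -c "
from h import *
plan((443.5,-379,90,180),(443.5,-379,64,180))
"
```

```text
[[0.09,-2.05,2.73,0.0,0.0,-0.03],[0.17,-4.1,5.46,0.0,0.0,-0.06]]
-> (443.5, -379, 90, 180)
[[0.0,0.0,2.6,0.0,0.0,-0.0]]
-> (443.5, -379, 64, 180)
```

Emit:
{"fn": "play_rows", "kwargs": {"motion": [[[0.1, -2, 2.7, 0, 0, 0], [0.2, -4, 5.4, 0, 0, 0], [0.2, -4, 6.5, 0, 0, 0], [0.2, -4, 7.5, 0, 0, 0], [0.2, -4, 7.5, 0, 0, 0]]]}}

```text
time: 14.3
tool_pos: [443.1, -374.5, 67.6]
tcp_rot: [179.9, -0.1, 180.0]
ft_force: [0.6, 0.2, -1.5]
finger_gap: 59.1
grip_force: 33.1
```

Emit:
{"fn": "play_rows", "kwargs": {"motion": [[[0, 0, 0.2, 0, 0, 0], [0, 0, 0.4, 0, 0, 0], [0, 0, 0.4, 0, 0, 0]]]}}

```text
time: 14.6
tool_pos: [444.0, -375.6, 65.2]
tcp_rot: [-179.9, 0.1, 180.0]
ft_force: [-0.4, -0.0, -1.6]
finger_gap: 59.3
grip_force: 33.1
```

Emit:
{"fn": "play_rows", "kwargs": {"motion": [[[0, 0, 0.2, 0, 0, 0], [0, 0, 0.2, 0, 0, 0]]]}}

```text
time: 14.8
tool_pos: [444.4, -376.1, 64.2]
tcp_rot: [-179.9, 0.1, 180.0]
ft_force: [-1.2, 2.5, 7.8]
finger_gap: 59.1
grip_force: 32.3
```

Emit:
{"fn": "play_rows", "kwargs": {"motion": [[[0, 0, 0, 0, 0, 0], [0, 0, 0, 0, 0, 0], [0, 0, 0, 0, 0, 0]]], "jaw": 1}}

```text
time: 15.1
tool_pos: [443.4, -375.7, 62.3]
tcp_rot: [-180.0, -0.0, 180.0]
ft_force: [-0.0, 0.9, 0.5]
finger_gap: 85.8
grip_force: 0.0
```

Emit:
{"fn": "play_rows", "kwargs": {"motion": [[[0, 0, -2, 0, 0, 0], [0, 0, -6, 0, 0, 0], [0, 0, -10, 0, 0, 0], [0, 0, -14, 0, 0, 0], [0, 0, -18, 0, 0, 0]]]}}

```text
time: 15.6
tool_pos: [443.1, -375.4, 243.7]
tcp_rot: [180.0, -0.0, 180.0]
ft_force: [-0.0, -0.0, 0.3]
finger_gap: 85.6
grip_force: 0.0
```

```bash
python3 -c "
from h import *
plan((510,-60,260,145),(511,280,260,96.5),step=48)
"
```

```text
[[-0.95,4.51,-0.23,0.0,0.0,4.99],[-1.9,9.01,-0.46,0.0,0.0,9.99],[-2.85,13.52,-0.7,0.0,0.0,14.98],[-3.81,18.03,-0.93,0.0,0.0,19.97],[-4.76,22.54,-1.16,0.0,0.0,24.97]]
[[1.04,4.49,-0.23,0.0,0.0,4.99],[2.08,8.98,-0.46,0.0,0.0,9.99]]
-> (510, -60, 260, 145)
[[2.43,3.49,-0.0,0.0,0.0,6.06],[4.85,6.98,-0.0,0.0,0.0,12.12],[7.28,10.47,-0.0,0.0,0.0,18.19],[9.71,13.95,-0.0,0.0,0.0,24.25],[12.14,17.44,-0.0,0.0,0.0,30.31]]
[[3.86,1.79,-0.0,0.0,0.0,6.06],[7.71,3.57,-0.0,0.0,0.0,12.12],[11.57,5.36,-0.0,0.0,0.0,18.19]]
-> (511, 280, 260, 96.5)
```

Emit:
{"fn": "play_rows", "kwargs": {"motion": [[[-1, 4.5, -0.2, 0, 0, 5], [-1.9, 9, -0.5, 0, 0, 10], [-2.9, 13.5, -0.7, 0, 0, 15], [-3.8, 18, -0.9, 0, 0, 20], [-4.8, 22.5, -1.2, 0, 0, 25]]]}}

```text
time: 16.1
tool_pos: [491.4, -149.0, 254.2]
tcp_rot: [180.0, -0.0, 154.7]
ft_force: [0.8, -0.0, 0.3]
finger_gap: 85.6
grip_force: 0.0
```

Emit:
{"fn": "play_rows", "kwargs": {"motion": [[[1, 4.5, -0.2, 0, 0, 5], [2.1, 9, -0.5, 0, 0, 10]]]}}

```text
time: 16.3
tool_pos: [510.6, -58.5, 259.3]
tcp_rot: [180.0, 0.0, 144.7]
ft_force: [0.8, -1.2, -0.2]
finger_gap: 85.1
grip_force: 0.0
```

Emit:
{"fn": "play_rows", "kwargs": {"motion": [[[2.4, 3.5, 0, 0, 0, 6], [4.9, 7, 0, 0, 0, 12], [7.3, 10.5, 0, 0, 0, 18], [9.7, 14, 0, 0, 0, 24], [12.1, 17.4, 0, 0, 0, 30.3]]]}}

```text
time: 16.8
tool_pos: [511.2, 153.4, 259.3]
tcp_rot: [180.0, 0.0, 114.4]
ft_force: [0.4, 0.4, 0.2]
finger_gap: 85.7
grip_force: 0.0
```

Emit:
{"fn": "play_rows", "kwargs": {"motion": [[[3.9, 1.8, 0, 0, 0, 6], [7.7, 3.6, 0, 0, 0, 12], [11.6, 5.4, 0, 0, 0, 18.2], [11.6, 5.4, 0, 0, 0, 18.2], [11.6, 5.4, 0, 0, 0, 18.2]]]}}

```text
time: 17.3
tool_pos: [511.8, 280.4, 258.8]
tcp_rot: [-180.0, 0.0, 96.6]
ft_force: [0.4, -0.9, 0.1]
finger_gap: 85.4
grip_force: 0.0
```

```bash
python3 - <<'E'
from h import *
s,p=wrist(); np.savez("w4.npz",pose=np.array(p),**s); print(p)
b=(200,40,440,235)
m=mask(s["pixels"],(150,90,60),(178,255,255),b); c=np.vstack(big(m,3)); print("pink",cv2.boundingRect(c),*rect(s,c,108,p))
m=mask(s["pixels"],(20,130,80),(34,255,255),b); c=np.vstack(big(m,4)); print("yel",cv2.boundingRect(c),*rect(s,c,62,p))
cv2.imwrite("pics/w4.png",cv2.resize(s["pixels"][40:240,200:450,::-1],(750,600)))
E
```

```text
(array([511.75728113, 280.4038983 , 258.75780868]), array([-1.79952323e+02,  3.41307372e-02,  9.66331003e+01]))
pink (294, 118, 54, 95) [512.2 300.6] [98.9 55.2] -83.4
yel (295, 92, 57, 127) [513.6 302.4] [150.3  63.6] -84.7
```

View pics/w4.png

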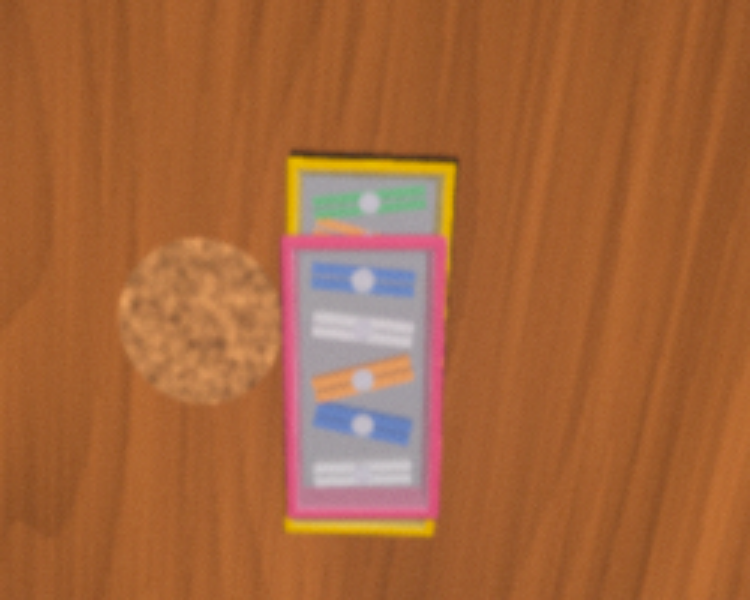

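The picture shows the pink lid centred at crop (364,378), the yellow tub under it and the empty coaster at (201,320). Now I'll grasp the small tub.

Emit:
{"fn": "play_rows", "kwargs": {"motion": [[[0.5, 0.1, 4, 0, 0, 0], [1.2, 0.2, 8, 0, 0, 0], [2, 0.3, 12, 0, 0, 0], [2, 0.3, 12, 0, 0, 0]]]}}

```text
time: 17.75
tool_pos: [509.1, 296.9, 132.5]
tcp_rot: [-179.4, 0.2, 96.4]
ft_force: [-1.2, -1.1, -0.6]
finger_gap: 85.4
grip_force: 0.0
```

Emit:
{"fn": "play_rows", "kwargs": {"motion": [[[0, 0, 2, 0, 0, 0], [0, 0, 4, 0, 0, 0], [0, 0, 5.5, 0, 0, 0], [0, 0, 6.5, 0, 0, 0], [0, 0, 6.5, 0, 0, 0]]]}}

```text
time: 18.25
tool_pos: [512.6, 299.0, 73.7]
tcp_rot: [-179.9, 0.0, 96.4]
ft_force: [-0.4, 0.2, 0.1]
finger_gap: 85.0
grip_force: 0.0
```

Emit:
{"fn": "play_rows", "kwargs": {"motion": [[[0, 0, 0, 0, 0, 0], [0, 0, 0, 0, 0, 0], [0, 0, 0, 0, 0, 0], [0, 0, 0, 0, 0, 0], [0, 0, 0, 0, 0, 0]]], "jaw": 0.5, "squeeze": 40}}

```text
time: 18.75
tool_pos: [513.7, 300.2, 75.8]
tcp_rot: [179.9, -0.0, 96.5]
ft_force: [-2.5, -0.8, 6.5]
finger_gap: 55.1
grip_force: 43.6
```

```bash
python3 -c "
from h import *
s=dict(np.load('w4.npz'));p=s.pop('pose');print(ray(s,[267,146.7],4,p))
plan((512,300,190,96.6),(520,0,190,90),(448,-250,120,87),step=48)
"
```

```text
[[438.38173978 301.61577542   4.        ]]
[[-0.0,-0.06,-3.81,0.0,0.0,-0.05],[-0.0,-0.12,-7.61,0.0,0.0,-0.09],[-0.01,-0.17,-11.42,0.0,0.0,-0.14]]
-> (512, 300, 190, 96.6)
[[-4.27,-0.38,-0.0,0.0,0.0,0.94],[-8.54,-0.76,-0.0,0.0,0.0,1.89],[-12.81,-1.14,-0.0,0.0,0.0,2.83],[-17.08,-1.52,-0.0,0.0,0.0,3.77],[-21.35,-1.9,-0.0,0.0,0.0,4.71]]
[[-4.29,-0.03,-0.0,0.0,0.0,0.94],[-8.57,-0.05,-0.0,0.0,0.0,1.89]]
-> (520, 0, 190, 90)
[[-4.17,-1.2,1.17,0.0,0.0,0.5],[-8.33,-2.4,2.33,0.0,0.0,1.0],[-12.5,-3.6,3.5,0.0,0.0,1.5],[-16.67,-4.8,4.67,0.0,0.0,2.0],[-20.83,-6.0,5.83,0.0,0.0,2.5]]
[[-4.22,-1.02,1.17,0.0,0.0,0.5]]
-> (448, -250, 120, 87)
```

Emit:
{"fn": "play_rows", "kwargs": {"motion": [[[0, 0, -1.5, 0, 0, 0], [0, 0, -5, 0, 0, 0], [0, 0, -9, 0, 0, 0], [0, 0, -12, 0, 0, 0]]]}}

```text
time: 19.15
tool_pos: [513.4, 300.1, 197.8]
tcp_rot: [179.9, -0.0, 96.5]
ft_force: [1.2, 0.2, -1.4]
finger_gap: 55.4
grip_force: 43.3
```

Emit:
{"fn": "play_rows", "kwargs": {"motion": [[[-4.3, -0.4, 0, 0, 0, 1], [-8.5, -0.8, 0, 0, 0, 2], [-12.8, -1.1, 0, 0, 0, 3], [-17, -1.5, 0, 0, 0, 4], [-21.3, -1.9, 0, 0, 0, 5]]]}}

```text
time: 19.65
tool_pos: [517.8, 84.6, 195.3]
tcp_rot: [179.9, -0.0, 91.4]
ft_force: [0.9, 0.4, -1.9]
finger_gap: 55.3
grip_force: 43.4
```

Emit:
{"fn": "play_rows", "kwargs": {"motion": [[[-4.3, 0, 0, 0, 0, 0.8], [-8.6, 0, 0, 0, 0, 1.6]]]}}

```text
time: 19.85
tool_pos: [519.9, -1.6, 195.3]
tcp_rot: [179.9, 0.0, 89.8]
ft_force: [1.2, -0.3, -1.5]
finger_gap: 55.6
grip_force: 43.4
```

Emit:
{"fn": "play_rows", "kwargs": {"motion": [[[-4.2, -1.2, 1.2, 0, 0, 0.5], [-8.3, -2.4, 2.3, 0, 0, 1], [-12.5, -3.6, 3.5, 0, 0, 1.5], [-16.7, -4.8, 4.7, 0, 0, 2], [-20.8, -6, 5.8, 0, 0, 2.5]]]}}

```text
time: 20.35
tool_pos: [458.9, -209.4, 136.8]
tcp_rot: [180.0, 0.0, 87.3]
ft_force: [0.5, 0.1, -2.2]
finger_gap: 55.5
grip_force: 43.4
```

Emit:
{"fn": "play_rows", "kwargs": {"motion": [[[-4, -1, 1.2, 0, 0, 0.5], [-4, -1, 3, 0, 0, 0.5], [-4, -1, 5, 0, 0, 0.5], [-4, -1, 7, 0, 0, 0.5], [-4, -1, 7, 0, 0, 0.5]]]}}

```text
time: 20.85
tool_pos: [445.7, -246.1, 64.0]
tcp_rot: [-179.7, -0.2, 86.8]
ft_force: [-0.5, 0.2, -2.6]
finger_gap: 55.7
grip_force: 43.3
```

```bash
python3 -c "
from h import *
plan((450,-249,19,87),step=20)
"
```

```text
[[-0.09,0.15,1.5,0.0,0.0,-0.06],[-0.18,0.29,3.0,0.0,0.0,-0.11],[-0.27,0.44,4.5,0.0,0.0,-0.17]]
-> (450, -249, 19, 87)
```

Emit:
{"fn": "play_rows", "kwargs": {"motion": [[[0, 0.2, 1.5, 0, 0, 0], [0, 0.2, 3, 0, 0, 0], [0, 0.2, 3.8, 0, 0, 0], [0, 0.2, 4.2, 0, 0, 0], [0, 0.2, 4.2, 0, 0, 0]]]}}

```text
time: 21.35
tool_pos: [449.4, -247.0, 23.6]
tcp_rot: [-179.9, -0.0, 86.9]
ft_force: [0.2, 0.5, -3.0]
finger_gap: 55.4
grip_force: 43.4
```

Emit:
{"fn": "play_rows", "kwargs": {"motion": [[[0, 0, 0.2, 0, 0, 0], [0, 0, 0.4, 0, 0, 0], [0, 0, 0.5, 0, 0, 0], [0, 0, 0.5, 0, 0, 0]]]}}

```text
time: 21.75
tool_pos: [449.9, -247.4, 19.4]
tcp_rot: [180.0, 0.0, 86.9]
ft_force: [0.1, 0.0, -1.5]
finger_gap: 55.3
grip_force: 43.4
```

Emit:
{"fn": "play_rows", "kwargs": {"motion": [[[0, 0, 0.1, 0, 0, 0], [0, 0, 0.2, 0, 0, 0], [0, 0, 0.2, 0, 0, 0]]]}}

```text
time: 22.05
tool_pos: [449.9, -247.5, 17.8]
tcp_rot: [180.0, 0.0, 86.9]
ft_force: [-3.4, 1.5, 3.9]
finger_gap: 55.5
grip_force: 44.2
```

Emit:
{"fn": "play_rows", "kwargs": {"motion": [[[0, 0, 0, 0, 0, 0], [0, 0, 0, 0, 0, 0], [0, 0, 0, 0, 0, 0]]], "jaw": 0.9}}

```text
time: 22.35
tool_pos: [449.9, -247.5, 17.4]
tcp_rot: [180.0, 0.0, 86.9]
ft_force: [-0.1, -0.3, 0.0]
finger_gap: 76.7
grip_force: 0.0
```

Emit:
{"fn": "play_rows", "kwargs": {"motion": [[[0, 0, -2, 0, 0, 0], [0, 0, -6, 0, 0, 0], [0, 0, -11, 0, 0, 0], [0, 0, -16, 0, 0, 0], [0, 0, -20, 0, 0, 0]]]}}

```text
time: 22.85
tool_pos: [450.2, -247.7, 220.6]
tcp_rot: [179.9, 0.1, 86.9]
ft_force: [1.3, -0.3, -1.1]
finger_gap: 76.9
grip_force: 0.0
```

```bash
python3 - <<'E'
from h import *
s,p=wrist(); cv2.imwrite("pics/w5.png",s["pixels"][:,:,::-1]); print(p)
for k,z in (("teal",4),("green",32),("pink",50)):
  c=big(mask(s["pixels"],*C[k]))[0]; print(k,cv2.boundingRect(c),*rect(s,c,z,p))
plan((515,0,220,90),(513.5,285,220,95.3),step=48)
E
```

```text
(array([ 450.22862763, -247.66145963,  220.60439243]), array([1.79867554e+02, 8.12324045e-02, 8.68548147e+01]))
teal (283, 123, 128, 174) [ 482.  -310.3] [246.6 157.4] 86.7
green (371, 171, 36, 104) [ 534.3 -313.3] [138.4  35.9] 86.8
pink (292, 135, 51, 88) [ 449.5 -246.5] [100.5  55.9] 86.8
[[4.21,0.81,0.13,0.0,0.0,-0.52],[8.41,1.61,0.27,0.0,0.0,-1.05],[12.62,2.42,0.4,0.0,0.0,-1.57],[16.83,3.23,0.54,0.0,0.0,-2.1],[21.04,4.03,0.67,0.0,0.0,-2.62]]
[[4.17,1.0,0.13,0.0,0.0,-0.52]]
-> (515, 0, 220, 90)
[[4.75,-0.03,-0.0,0.0,0.0,-0.88],[9.5,-0.05,-0.0,0.0,0.0,-1.77],[14.25,-0.08,-0.0,0.0,0.0,-2.65],[19.0,-0.1,-0.0,0.0,0.0,-3.53],[23.75,-0.13,-0.0,0.0,0.0,-4.42]]
[[4.74,0.34,-0.0,0.0,0.0,-0.88]]
-> (513.5, 285, 220, 95.3)
```

View pics/w5.png

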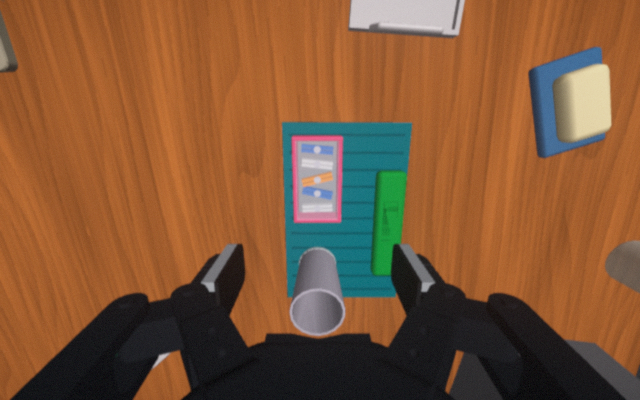

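All three stand on the mat: pink at (317,179), green at (388,222), tumbler at (317,290). Now for the big tub, with a look at the tray on the way.

Emit:
{"fn": "play_rows", "kwargs": {"motion": [[[4.2, 0.8, -0.8, 0, 0, -0.5], [8.4, 1.6, -1.6, 0, 0, -1], [12.6, 2.4, -2.4, 0, 0, -1.6], [16.8, 3.2, -3.2, 0, 0, -2.1], [21, 4, -4, 0, 0, -2.6]]], "jaw": 1}}

```text
time: 23.4
tool_pos: [501.4, -38.3, 257.4]
tcp_rot: [180.0, 0.0, 89.5]
ft_force: [1.4, 0.0, -0.6]
finger_gap: 85.2
grip_force: 0.0
```

Emit:
{"fn": "play_rows", "kwargs": {"motion": [[[4.2, 1, 0, 0, 0, -0.5], [4.2, 1, 0, 0, 0, -0.5], [4.2, 1, 0, 0, 0, -0.5], [4.2, 1, 0, 0, 0, -0.5]]]}}

```text
time: 23.8
tool_pos: [511.4, 1.3, 256.9]
tcp_rot: [-180.0, 0.0, 89.9]
ft_force: [0.4, -0.3, 0.2]
finger_gap: 85.3
grip_force: 0.0
```

```bash
python3 - <<'E'
from h import *
s,p=wrist(); np.savez("w6.npz",pose=np.array(p),**s); print(p)
cv2.imwrite("pics/w6.png",cv2.resize(s["pixels"][30:280,250:500,::-1],(600,600)))
E
```

```text
(array([511.42859941,   1.33183094, 256.87202635]), array([-1.79963504e+02,  2.33772737e-02,  8.99288950e+01]))
```

View pics/w6.png

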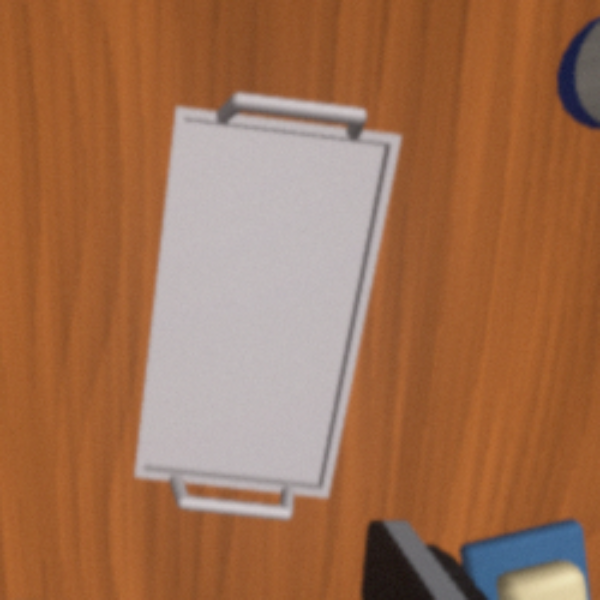

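Emit:
{"fn": "play_rows", "kwargs": {"motion": [[[4.8, 0, 0.8, 0, 0, -0.9], [9.5, 0, 1.6, 0, 0, -1.8], [14.2, -0.1, 2.4, 0, 0, -2.7], [19, -0.1, 3.2, 0, 0, -3.5], [23.8, -0.1, 4, 0, 0, -4.4]]]}}

```text
time: 24.35
tool_pos: [511.2, 240.3, 217.0]
tcp_rot: [180.0, 0.0, 94.2]
ft_force: [0.6, -0.4, -0.1]
finger_gap: 85.3
grip_force: 0.0
```

Emit:
{"fn": "play_rows", "kwargs": {"motion": [[[4.7, 0.3, 0, 0, 0, -0.9], [4.7, 0.3, 0, 0, 0, -0.9], [4.7, 0.3, 0, 0, 0, -0.9], [4.7, 0.3, 0, 0, 0, -0.9]]]}}

```text
time: 24.75
tool_pos: [510.8, 285.5, 217.2]
tcp_rot: [-180.0, 0.0, 95.1]
ft_force: [0.2, -0.0, 0.1]
finger_gap: 85.5
grip_force: 0.0
```

```bash
python3 - <<'E'
from h import *
s,p=wrist(); np.savez("w7.npz",pose=np.array(p),**s); print(p)
b=(200,20,440,235)
m=mask(s["pixels"],(20,130,80),(34,255,255),b); c=np.vstack(big(m,3)); print("yel",cv2.boundingRect(c),*rect(s,c,62,p))
c=rect(s,c,62,p)
plan((*c[0],150,95.3),(*c[0],29,95.3))
E
```

```text
(array([510.80661036, 285.47304957, 217.20156872]), array([-1.79993761e+02,  3.60214785e-02,  9.51404001e+01]))
yel (290, 95, 65, 140) [513.  302.6] [148.9  63.6] -85.1
[[0.85,0.18,3.37,0.0,0.0,-0.09],[1.7,0.36,6.74,0.0,0.0,-0.18]]
-> (np.float64(513.0), np.float64(302.6), 150, 95.3)
[[0.0,0.0,4.03,0.0,0.0,-0.0],[0.0,0.0,8.07,0.0,0.0,-0.0],[0.0,0.0,12.1,0.0,0.0,-0.0]]
-> (np.float64(513.0), np.float64(302.6), 29, 95.3)
```

The tray's outer rim corners are at crop (178,107), (401,134), (329,497) and (136,477). Next I'll grasp the big tub.

Emit:
{"fn": "play_rows", "kwargs": {"motion": [[[0.8, 0.2, 3.4, 0, 0, 0], [1.7, 0.4, 6.7, 0, 0, 0], [1.7, 0.4, 10, 0, 0, 0], [1.7, 0.4, 13, 0, 0, 0], [1.7, 0.4, 13, 0, 0, 0]]]}}

```text
time: 25.3
tool_pos: [509.8, 301.1, 82.2]
tcp_rot: [-179.5, 0.2, 95.1]
ft_force: [-1.3, -0.5, -0.6]
finger_gap: 85.2
grip_force: 0.0
```

Emit:
{"fn": "play_rows", "kwargs": {"motion": [[[0, 0, 2, 0, 0, 0], [0, 0, 4, 0, 0, 0], [0, 0, 5.2, 0, 0, 0], [0, 0, 5.9, 0, 0, 0], [0, 0, 5.9, 0, 0, 0]]]}}

```text
time: 25.8
tool_pos: [512.7, 303.9, 28.3]
tcp_rot: [-180.0, 0.0, 95.2]
ft_force: [-0.7, -0.0, 1.0]
finger_gap: 85.4
grip_force: 0.0
```

Emit:
{"fn": "play_rows", "kwargs": {"motion": [[[0, 0, 0, 0, 0, 0], [0, 0, 0, 0, 0, 0], [0, 0, 0, 0, 0, 0], [0, 0, 0, 0, 0, 0], [0, 0, 0, 0, 0, 0]]], "jaw": 0.6, "squeeze": 55}}

```text
time: 26.3
tool_pos: [513.7, 304.9, 30.0]
tcp_rot: [179.9, -0.0, 95.3]
ft_force: [-1.1, -0.8, 6.9]
finger_gap: 63.2
grip_force: 62.9
```

```bash
python3 - <<'E'
from h import *
s=dict(np.load('w6.npz'));p=s.pop('pose')
P=ray(s,np.array([(178,107),(401,134),(329,497),(136,477)])/2.4+[250,30],14,p)[:,:2]
print(P.round(1),P.mean(0),[np.degrees(np.arctan2(*(P[a]-P[b])[::-1])) for a,b in((0,3),(1,2))])
c=P.mean(0)
plan((513,300,130,95),(*c,130,83.2),step=44)
E
```

```text
[[ 519.3  121.6]
 [ 637.   108.2]
 [ 613.3 -100.1]
 [ 494.8  -86.6]] [566.08612751  10.77400899] [np.float64(83.26378124163598), np.float64(83.51411691200335)]
[[-0.16,-0.04,-3.33,0.0,0.0,0.09],[-0.32,-0.08,-6.67,0.0,0.0,0.17],[-0.48,-0.11,-10.0,0.0,0.0,0.26]]
-> (513, 300, 130, 95)
[[-4.18,0.4,-0.0,0.0,0.0,1.69],[-8.36,0.79,-0.0,0.0,0.0,3.37],[-12.55,1.19,-0.0,0.0,0.0,5.06],[-16.73,1.58,-0.0,0.0,0.0,6.74],[-20.91,1.98,-0.0,0.0,0.0,8.43]]
[[-4.08,1.0,-0.0,0.0,0.0,1.69],[-8.16,2.01,-0.0,0.0,0.0,3.37]]
-> (np.float64(566.0861275142065), np.float64(10.774008987969804), 130, 83.2)
```

Emit:
{"fn": "play_rows", "kwargs": {"motion": [[[0, 0, -1.5, 0, 0, 0], [0, 0, -4, 0, 0, 0], [-0.2, 0, -7.5, 0, 0, 0], [-0.4, 0, -10.5, 0, 0, 0], [-0.4, 0, -10.5, 0, 0, 0]]]}}

```text
time: 26.8
tool_pos: [516.2, 301.8, 139.8]
tcp_rot: [179.5, -0.2, 95.3]
ft_force: [1.1, 0.9, -3.6]
finger_gap: 63.0
grip_force: 62.5
```

Emit:
{"fn": "play_rows", "kwargs": {"motion": [[[-3.5, 0.4, 0, 0, 0, 1.7], [-7.5, 0.8, 0, 0, 0, 3.4], [-11.7, 1.2, 0, 0, 0, 5], [-16, 1.6, 0, 0, 0, 6.7], [-20.5, 2, 0, 0, 0, 8.4]]]}}

```text
time: 27.3
tool_pos: [550.8, 96.8, 132.0]
tcp_rot: [-179.9, 0.0, 86.8]
ft_force: [0.8, -0.6, -3.3]
finger_gap: 63.0
grip_force: 62.3
```

Emit:
{"fn": "play_rows", "kwargs": {"motion": [[[-4, 1, 0, 0, 0, 1.7], [-7, 1.8, 0, 0, 0, 3.4], [-8.2, 2, 0, 0, 0, 3.4], [-8.2, 2, 0, 0, 0, 3.4], [-8.2, 2, 0, 0, 0, 3.4]]]}}

```text
time: 27.8
tool_pos: [566.5, 15.8, 132.4]
tcp_rot: [-179.9, -0.0, 83.5]
ft_force: [0.7, -0.2, -4.3]
finger_gap: 63.0
grip_force: 62.3
```

```bash
python3 -c "
from h import *
plan((566,12,50,83.3),step=25)
"
```

```text
[[-0.1,-0.0,2.06,0.0,0.0,0.04],[-0.19,-0.0,4.12,0.0,0.0,0.08],[-0.29,-0.01,6.18,0.0,0.0,0.12],[-0.38,-0.01,8.24,0.0,0.0,0.16]]
-> (566, 12, 50, 83.3)
```

Emit:
{"fn": "play_rows", "kwargs": {"motion": [[[-0.1, 0, 2.5, 0, 0, 0], [-0.3, 0, 5, 0, 0, 0], [-0.4, 0, 7, 0, 0, 0], [-0.4, 0, 8.5, 0, 0, 0], [-0.4, 0, 9, 0, 0, 0]]]}}

```text
time: 28.3
tool_pos: [565.1, 12.5, 41.1]
tcp_rot: [-179.8, -0.0, 83.5]
ft_force: [0.1, 0.2, -3.9]
finger_gap: 63.2
grip_force: 62.2
```

Emit:
{"fn": "play_rows", "kwargs": {"motion": [[[0, 0, 0.4, 0, 0, 0], [0, 0, 0.6, 0, 0, 0], [0, 0, 0.6, 0, 0, 0], [0, 0, 0.6, 0, 0, 0]]]}}

```text
time: 28.7
tool_pos: [567.5, 11.1, 38.2]
tcp_rot: [179.9, -0.0, 83.5]
ft_force: [0.1, -0.3, -4.9]
finger_gap: 63.5
grip_force: 62.2
```

Emit:
{"fn": "play_rows", "kwargs": {"motion": [[[0, 0, 0.2, 0, 0, 0], [0, 0, 0.4, 0, 0, 0], [0, 0, 0.5, 0, 0, 0], [0, 0, 0.5, 0, 0, 0]]]}}

```text
time: 29.1
tool_pos: [566.5, 11.2, 32.0]
tcp_rot: [-180.0, 0.0, 83.5]
ft_force: [-0.5, -1.2, -4.6]
finger_gap: 63.4
grip_force: 62.2
```

Emit:
{"fn": "play_rows", "kwargs": {"motion": [[[0, 0, 0.1, 0, 0, 0], [0, 0, 0.2, 0, 0, 0], [0, 0, 0.2, 0, 0, 0]]]}}

```text
time: 29.4
tool_pos: [566.9, 11.1, 31.0]
tcp_rot: [180.0, 0.0, 83.5]
ft_force: [-5.1, -0.3, 4.7]
finger_gap: 63.5
grip_force: 63.1
```

Emit:
{"fn": "play_rows", "kwargs": {"motion": [[[0, 0, 0, 0, 0, 0], [0, 0, 0, 0, 0, 0], [0, 0, 0, 0, 0, 0]]], "jaw": 0.95}}

```text
time: 29.7
tool_pos: [567.2, 11.1, 30.6]
tcp_rot: [179.9, -0.0, 83.5]
ft_force: [-0.7, -0.7, -0.6]
finger_gap: 81.2
grip_force: 0.0
```

Emit:
{"fn": "play_rows", "kwargs": {"motion": [[[0, 0, -2, 0, 0, 0], [0, 0, -6, 0, 0, 0], [0, 0, -10.5, 0, 0, 0], [0, 0, -15, 0, 0, 0], [0, 0, -20, 0, 0, 0]]]}}

```text
time: 30.2
tool_pos: [566.2, 11.2, 231.5]
tcp_rot: [-179.9, 0.0, 83.5]
ft_force: [0.4, -0.7, -0.4]
finger_gap: 81.2
grip_force: 0.0
```

Emit:
{"fn": "play_rows", "kwargs": {"motion": [[[0, 0, 0, 0, 0, 0], [0, 0, 0, 0, 0, 0]]]}}

```text
time: 30.4
tool_pos: [568.1, 11.1, 232.6]
tcp_rot: [179.7, -0.0, 83.5]
ft_force: [0.1, 0.2, -0.7]
finger_gap: 81.2
grip_force: 0.0
```

```bash
python3 - <<'E'
from h import *
s,p=wrist(); np.savez("w8.npz",pose=np.array(p),**s); print(p)
m=mask(s["pixels"],(20,130,80),(34,255,255),(220,40,430,260)); c=np.vstack(big(m,1)); print("yel",cv2.boundingRect(c),*rect(s,c,63,p))
cv2.imwrite("pics/w8.png",cv2.resize(s["pixels"][30:280,200:450,::-1],(600,600)))
plan((500,-160,235,85),(449.5,-247.5,120,86.8),(449.5,-247.5,18,86.8),step=46)
E
```

```text
(array([568.11263156,  11.07421864, 232.56618387]), array([ 1.79734990e+02, -1.21289775e-02,  8.34536381e+01]))
yel (287, 116, 59, 129) [565.9   8.6] [148.4  63.3] 83.0
[[-4.44,-1.17,-0.12,0.0,0.0,-0.39],[-8.88,-2.35,-0.23,0.0,0.0,-0.77],[-13.33,-3.52,-0.35,0.0,0.0,-1.16],[-17.77,-4.7,-0.47,0.0,0.0,-1.55]]
-> (500, -160, 235, 85)
[[-2.29,-1.07,2.88,0.0,0.0,-0.45],[-4.58,-2.13,5.75,0.0,0.0,-0.9],[-6.87,-3.2,8.62,0.0,0.0,-1.35],[-9.16,-4.27,11.5,0.0,0.0,-1.8]]
-> (449.5, -247.5, 120, 86.8)
[[0.0,0.0,3.4,0.0,0.0,-0.0],[0.0,0.0,6.8,0.0,0.0,-0.0],[0.0,0.0,10.2,0.0,0.0,-0.0]]
-> (449.5, -247.5, 18, 86.8)
```

View pics/w8.png

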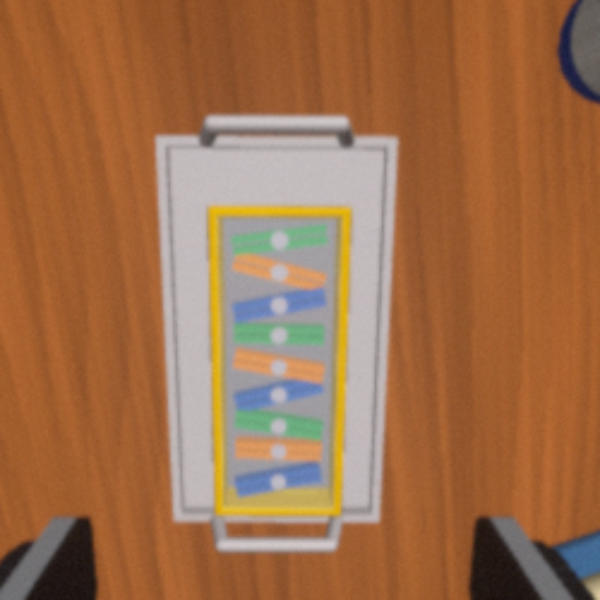

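The tub sits centred in the tray. The tray corners are at crop (156,137), (398,137), (380,521) and (174,521), and I'll check its centre numerically while going for the small tub.

Emit:
{"fn": "play_rows", "kwargs": {"motion": [[[-4.4, -1.2, 0, 0, 0, -0.4], [-8.9, -2.3, 0, 0, 0, -0.8], [-13.3, -3.5, 0, 0, 0, -1.2], [-17.8, -4.7, 0, 0, 0, -1.6]]]}}

```text
time: 30.85
tool_pos: [497.9, -161.1, 227.7]
tcp_rot: [-179.8, -0.1, 85.1]
ft_force: [0.8, -0.2, 0.6]
finger_gap: 81.2
grip_force: 0.0
```

Emit:
{"fn": "play_rows", "kwargs": {"motion": [[[-2.3, -1.1, 2.9, 0, 0, -0.5], [-4.6, -2.1, 5.7, 0, 0, -0.9], [-6.9, -3.2, 8.6, 0, 0, -1.4], [-9.2, -4.3, 11.3, 0, 0, -1.8], [-9.2, -4.3, 11.3, 0, 0, -1.8]]]}}

```text
time: 31.35
tool_pos: [443.6, -247.7, 110.4]
tcp_rot: [-179.4, -0.3, 86.7]
ft_force: [0.3, 0.9, -1.7]
finger_gap: 81.3
grip_force: 0.0
```

```bash
python3 - <<'E'
from h import *
s=dict(np.load('w8.npz'));p=s.pop('pose')
P=ray(s,np.array([(156,137),(398,137),(380,521),(174,521)])/2.4+[200,30],14,p)[:,:2]; print(P.mean(0))
plan((449.5,-247.5,60,86.8),(449.5,-247.5,18,86.8))
E
```

```text
[565.75610269  10.58856636]
[[0.03,0.29,2.52,0.0,0.0,-0.05],[0.05,0.59,5.04,0.0,0.0,-0.09]]
-> (449.5, -247.5, 60, 86.8)
[[0.0,0.0,4.2,0.0,0.0,-0.0]]
-> (449.5, -247.5, 18, 86.8)
```

Emit:
{"fn": "play_rows", "kwargs": {"motion": [[[0, 0.1, 0, 0, 0, 0], [0, 0.1, 2.5, 0, 0, 0], [0, 0.1, 4.5, 0, 0, 0], [0, 0.1, 4.5, 0, 0, 0], [0, 0.1, 4.5, 0, 0, 0]]]}}

```text
time: 31.85
tool_pos: [450.6, -247.8, 73.0]
tcp_rot: [180.0, -0.0, 86.9]
ft_force: [0.4, 0.5, 1.2]
finger_gap: 81.1
grip_force: 0.0
```

Emit:
{"fn": "play_rows", "kwargs": {"motion": [[[0, 0, 2, 0, 0, 0], [0, 0, 4, 0, 0, 0], [0, 0, 5, 0, 0, 0], [0, 0, 5.5, 0, 0, 0], [0, 0, 5.5, 0, 0, 0]]]}}

```text
time: 32.35
tool_pos: [450.3, -248.3, 17.7]
tcp_rot: [180.0, 0.0, 86.9]
ft_force: [0.4, -0.1, 0.5]
finger_gap: 80.9
grip_force: 0.0
```

Emit:
{"fn": "play_rows", "kwargs": {"motion": [[[0, 0, 0, 0, 0, 0], [0, 0, 0, 0, 0, 0], [0, 0, 0, 0, 0, 0], [0, 0, 0, 0, 0, 0], [0, 0, 0, 0, 0, 0]]], "jaw": 0.5, "squeeze": 40}}

```text
time: 32.85
tool_pos: [450.9, -248.9, 18.6]
tcp_rot: [179.9, 0.1, 86.9]
ft_force: [-0.9, 0.6, 7.0]
finger_gap: 55.6
grip_force: 44.2
```

```bash
python3 - <<'E'
from h import *
plan((450,-247,100,87),(515,0,160,90),(515,301,160,95),step=46)
E
```

```text
[[0.09,-0.05,-4.07,0.0,0.0,-0.07],[0.19,-0.1,-8.14,0.0,0.0,-0.15]]
-> (450, -247, 100, 87)
[[4.17,0.87,-1.0,0.0,0.0,-0.5],[8.34,1.73,-2.0,0.0,0.0,-1.0],[12.5,2.6,-3.0,0.0,0.0,-1.5],[16.67,3.47,-4.0,0.0,0.0,-2.0],[20.84,4.33,-5.0,0.0,0.0,-2.5]]
[[4.13,1.05,-1.0,0.0,0.0,-0.5]]
-> (515, 0, 160, 90)
[[4.3,-0.0,-0.0,0.0,0.0,-0.71],[8.6,-0.0,-0.0,0.0,0.0,-1.43],[12.9,-0.0,-0.0,0.0,0.0,-2.14],[17.2,-0.0,-0.0,0.0,0.0,-2.86],[21.5,-0.0,-0.0,0.0,0.0,-3.57]]
[[4.29,0.27,-0.0,0.0,0.0,-0.71],[8.58,0.54,-0.0,0.0,0.0,-1.43]]
-> (515, 301, 160, 95)
```

Emit:
{"fn": "play_rows", "kwargs": {"motion": [[[0, 0, -1.5, 0, 0, 0], [0, 0, -5, 0, 0, 0], [0, 0, -9, 0, 0, 0]]]}}

```text
time: 33.15
tool_pos: [448.5, -247.3, 107.4]
tcp_rot: [-179.8, -0.1, 86.9]
ft_force: [0.4, -0.3, -2.3]
finger_gap: 55.7
grip_force: 43.3
```

Emit:
{"fn": "play_rows", "kwargs": {"motion": [[[4.2, 0.9, -1, 0, 0, -0.5], [8.3, 1.7, -2.5, 0, 0, -1], [12.5, 2.6, -4, 0, 0, -1.5], [16.7, 3.5, -5.5, 0, 0, -2], [20.8, 4.3, -7, 0, 0, -2.5]]]}}

```text
time: 33.65
tool_pos: [504.3, -41.3, 178.9]
tcp_rot: [180.0, 0.0, 89.4]
ft_force: [2.0, 0.3, -1.9]
finger_gap: 55.7
grip_force: 43.5
```

Emit:
{"fn": "play_rows", "kwargs": {"motion": [[[4.2, 0.9, 0, 0, 0, -0.5], [8.5, 0.9, 0, 0, 0, -1.5], [12.8, 0.9, 0, 0, 0, -2.5], [15, 0.9, 0, 0, 0, -3.5], [15, 0.9, 0, 0, 0, -3.5]]]}}

```text
time: 34.15
tool_pos: [514.5, 109.9, 178.0]
tcp_rot: [180.0, -0.1, 93.1]
ft_force: [-0.4, -1.0, -1.5]
finger_gap: 55.3
grip_force: 43.4
```

Emit:
{"fn": "play_rows", "kwargs": {"motion": [[[0, 0, 0, 0, 0, 0], [0, 0, 0, 0, 0, 0]]]}}

```text
time: 34.35
tool_pos: [515.0, 106.0, 177.6]
tcp_rot: [180.0, 0.0, 92.8]
ft_force: [0.2, -0.4, -2.0]
finger_gap: 55.2
grip_force: 43.4
```

```bash
python3 - <<'E'
from h import *
s,p=wrist(); np.savez("w9.npz",pose=np.array(p),**s); print(p)
m=mask(s["pixels"],(0,0,0),(180,255,60),(200,0,460,230))
for c in big(m,2): print("pad",cv2.boundingRect(c),*rect(s,c,4,p))
cv2.imwrite("pics/w9.png",s["pixels"][:,:,::-1])
plan((515,301,155,95))
E
```

```text
(array([515.02279168, 106.04134017, 177.61977302]), array([1.79995490e+02, 2.30407315e-02, 9.28032037e+01]))
pad (291, 0, 75, 70) [518.3 254.1] [73.1 60.9] 2.8
[[3.9,0.19,0.45,0.0,0.0,-0.45],[7.8,0.37,0.9,0.0,0.0,-0.89],[11.7,0.56,1.35,0.0,0.0,-1.34],[15.59,0.75,1.8,0.0,0.0,-1.78],[19.49,0.94,2.25,0.0,0.0,-2.23]]
-> (515, 301, 155, 95)
```

View pics/w9.png

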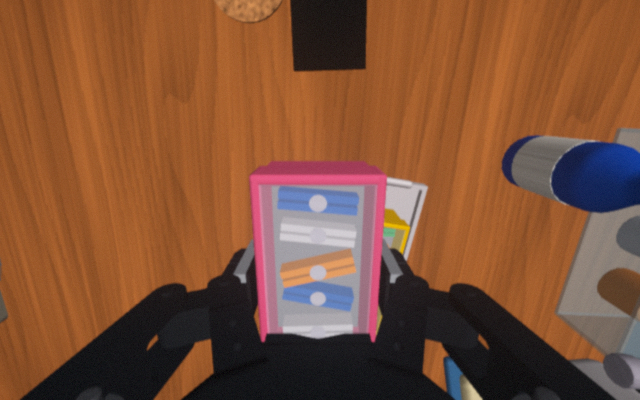

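The near edge of the pad shows at (293,71)–(366,69), with the tub hanging level in the gripper.

```bash
python3 - <<'E'
from h import *
s=dict(np.load('w9.npz'));p=s.pop('pose')
P=ray(s,[(292.5,71),(366,69)],4,p)[:,:2];d=P[1]-P[0];print(P,np.degrees(np.arctan2(d[1],d[0])))
for a in (94,95): print(P.mean(0)+80*np.array([np.cos(np.radians(a)),np.sin(np.radians(a))]))
E
```

```text
[[483.47170344 220.08345838]
 [558.42745259 225.59431539]] 4.2049045264754
[515.36906012 302.64401091]
[513.9771186  302.53446273]
```

Emit:
{"fn": "play_rows", "kwargs": {"motion": [[[3.9, 0.2, 0.5, 0, 0, -0.4], [7.8, 0.4, 1, 0, 0, -0.8], [11.7, 0.6, 1.5, 0, 0, -1.2], [15.6, 0.8, 2, 0, 0, -1.6], [19.5, 0.9, 2.5, 0, 0, -2]]]}}

```text
time: 34.9
tool_pos: [514.8, 302.3, 152.3]
tcp_rot: [180.0, 0.0, 94.7]
ft_force: [0.6, -0.9, -0.6]
finger_gap: 55.0
grip_force: 43.5
```

Emit:
{"fn": "play_rows", "kwargs": {"motion": [[[0, 0, 0, 0, 0, 0], [0, 0, 3, 0, 0, 0], [0, 0, 6, 0, 0, 0], [0, 0, 8.5, 0, 0, 0], [0, 0, 8.5, 0, 0, 0]]]}}

```text
time: 35.4
tool_pos: [511.6, 299.1, 62.8]
tcp_rot: [-179.6, 0.2, 94.7]
ft_force: [-1.3, -1.4, -2.4]
finger_gap: 55.6
grip_force: 43.5
```

Emit:
{"fn": "play_rows", "kwargs": {"motion": [[[0, 0, 1.5, 0, 0, 0], [0, 0, 3, 0, 0, 0], [0, 0, 4, 0, 0, 0], [0, 0, 4, 0, 0, 0], [0, 0, 4, 0, 0, 0]]]}}

```text
time: 35.9
tool_pos: [514.3, 302.1, 27.4]
tcp_rot: [-180.0, 0.0, 94.9]
ft_force: [-0.0, 0.6, -1.5]
finger_gap: 56.0
grip_force: 43.6
```

Emit:
{"fn": "play_rows", "kwargs": {"motion": [[[0, 0, 0.3, 0, 0, 0], [0, 0, 0.6, 0, 0, 0], [0, 0, 0.7, 0, 0, 0], [0, 0, 0.7, 0, 0, 0]]]}}

```text
time: 36.3
tool_pos: [514.2, 302.1, 20.2]
tcp_rot: [-180.0, 0.0, 94.9]
ft_force: [-0.5, -0.1, -2.1]
finger_gap: 55.0
grip_force: 43.6
```

Emit:
{"fn": "play_rows", "kwargs": {"motion": [[[0, 0, 0.1, 0, 0, 0], [0, 0, 0.2, 0, 0, 0], [0, 0, 0.2, 0, 0, 0]]]}}

```text
time: 36.6
tool_pos: [514.5, 302.2, 18.6]
tcp_rot: [180.0, -0.0, 94.9]
ft_force: [-1.5, -1.1, 1.0]
finger_gap: 55.3
grip_force: 44.1
```

Contact. Release, lift and check.

Emit:
{"fn": "play_rows", "kwargs": {"motion": [[[0, 0, 0.1, 0, 0, 0], [0, 0, 0.1, 0, 0, 0]]]}}

```text
time: 36.8
tool_pos: [514.5, 302.2, 18.6]
tcp_rot: [180.0, -0.0, 94.9]
ft_force: [-5.8, -3.6, 10.6]
finger_gap: 55.4
grip_force: 45.1
```

Emit:
{"fn": "play_rows", "kwargs": {"motion": [[[0, 0, 0, 0, 0, 0], [0, 0, 0, 0, 0, 0], [0, 0, 0, 0, 0, 0]]], "jaw": 0.9}}

```text
time: 37.1
tool_pos: [514.4, 302.1, 17.3]
tcp_rot: [180.0, -0.0, 94.8]
ft_force: [0.4, -0.2, 0.2]
finger_gap: 76.7
grip_force: 0.0
```

Emit:
{"fn": "play_rows", "kwargs": {"motion": [[[0, 0, -2, 0, 0, 0], [0, 0, -6, 0, 0, 0], [0, 0, -10.5, 0, 0, 0], [0, 0, -15, 0, 0, 0], [0, 0, -20, 0, 0, 0]]]}}

```text
time: 37.6
tool_pos: [513.7, 301.7, 218.1]
tcp_rot: [-179.9, 0.0, 94.8]
ft_force: [1.2, 0.7, 0.0]
finger_gap: 77.2
grip_force: 0.0
```

Emit:
{"fn": "play_rows", "kwargs": {"motion": [[[0, 0, 0, 0, 0, 0], [0, 0, 0, 0, 0, 0]]]}}

```text
time: 37.8
tool_pos: [515.5, 302.7, 219.5]
tcp_rot: [179.8, -0.1, 94.9]
ft_force: [-0.8, -0.5, -1.0]
finger_gap: 76.8
grip_force: 0.0
```

```bash
python3 - <<'E'
from h import *
s,p=wrist(); print(p)
c=big(mask(s["pixels"],*C["pink"],(200,0,460,260)))[0]; print("pink",cv2.boundingRect(c),*rect(s,c,50,p))
m=mask(s["pixels"],(0,0,0),(180,255,60),(240,20,400,270))|mask(s["pixels"],*C["pink"],(200,0,460,260))
c=big(m)[0]; print("pad+tub",cv2.boundingRect(c),*rect(s,c,4,p))
plan((530,0,200,90),(534.8,-313.3,150,86.9),(534.8,-313.3,11,86.9),step=48)
E
```

```text
(array([515.51056493, 302.65387924, 219.45396118]), array([ 1.79767746e+02, -8.85776369e-02,  9.48533721e+01]))
pink (290, 135, 53, 89) [514.1 303.8] [101.3  57.4] -85.2
pad+tub (288, 109, 59, 121) [514.4 304. ] [155.8  71.4] -85.6
[[-4.32,-0.14,0.24,0.0,0.0,0.69],[-8.64,-0.29,0.49,0.0,0.0,1.39],[-12.96,-0.43,0.73,0.0,0.0,2.08],[-17.28,-0.57,0.98,0.0,0.0,2.77],[-21.59,-0.71,1.22,0.0,0.0,3.47]]
[[-4.32,0.12,0.24,0.0,0.0,0.69],[-8.64,0.24,0.49,0.0,0.0,1.39]]
-> (530, 0, 200, 90)
[[-4.48,0.07,0.71,0.0,0.0,0.44],[-8.95,0.14,1.43,0.0,0.0,0.89],[-13.43,0.21,2.14,0.0,0.0,1.33],[-17.9,0.27,2.86,0.0,0.0,1.77],[-22.38,0.34,3.57,0.0,0.0,2.21]]
[[-4.47,0.24,0.71,0.0,0.0,0.44],[-8.94,0.48,1.43,0.0,0.0,0.89]]
-> (534.8, -313.3, 150, 86.9)
[[0.0,0.0,4.63,0.0,0.0,-0.0],[0.0,0.0,9.27,0.0,0.0,-0.0],[0.0,0.0,13.9,0.0,0.0,-0.0]]
-> (534.8, -313.3, 11, 86.9)
```

Emit:
{"fn": "play_rows", "kwargs": {"motion": [[[-4.3, -0.1, 0.2, 0, 0, 0.7], [-8.6, -0.3, 0.5, 0, 0, 1.4], [-13, -0.4, 0.7, 0, 0, 2.1], [-17.3, -0.6, 1, 0, 0, 2.8], [-21.6, -0.7, 1.2, 0, 0, 3.5]]], "jaw": 0.75}}

```text
time: 38.35
tool_pos: [523.9, 84.6, 202.4]
tcp_rot: [-179.7, 0.0, 91.3]
ft_force: [1.8, -0.1, -1.0]
finger_gap: 63.8
grip_force: 0.0
```

Emit:
{"fn": "play_rows", "kwargs": {"motion": [[[-4.3, 0.1, 0.2, 0, 0, 0.7], [-8.6, 0.2, 0.5, 0, 0, 1.4], [-13, 0.3, 0.7, 0, 0, 1.8], [-17.5, 0.3, 1, 0, 0, 2.3]]]}}

```text
time: 38.75
tool_pos: [531.3, -89.9, 192.7]
tcp_rot: [-179.8, -0.1, 89.0]
ft_force: [0.8, 0.3, -0.1]
finger_gap: 64.1
grip_force: 0.0
```

Emit:
{"fn": "play_rows", "kwargs": {"motion": [[[-4.5, 0.1, 1, 0, 0, 0.4], [-9, 0.2, 2, 0, 0, 0.8], [-13.4, 0.3, 3, 0, 0, 1.2], [-18, 0.4, 4, 0, 0, 1.6], [-22.3, 0.5, 5, 0, 0, 2]]]}}

```text
time: 39.25
tool_pos: [532.4, -312.8, 142.0]
tcp_rot: [-179.8, -0.1, 87.0]
ft_force: [0.8, 0.1, 0.1]
finger_gap: 63.6
grip_force: 0.0
```

Emit:
{"fn": "play_rows", "kwargs": {"motion": [[[0, 0, 0, 0, 0, 0], [0, 0, 0, 0, 0, 0]]]}}

```text
time: 39.45
tool_pos: [532.3, -311.5, 142.0]
tcp_rot: [-179.8, -0.2, 86.9]
ft_force: [0.2, 0.4, 0.0]
finger_gap: 64.2
grip_force: 0.0
```

```bash
python3 - <<'E'
from h import *
s,p=wrist(); print(p)
c=big(mask(s["pixels"],*C["green"]))[0]; print("green",cv2.boundingRect(c),*rect(s,c,32,p))
c=rect(s,c,32,p)
plan((*c[0],60,c[2]),(*c[0],11,c[2]))
E
```

```text
(array([ 532.26731764, -311.53923499,  142.04983355]), array([-1.79750012e+02, -1.77720187e-01,  8.69301719e+01]))
green (302, 122, 41, 145) [ 534.9 -313.9] [138.9  34.9] 86.9
[[-0.15,0.1,4.15,0.0,0.0,0.06],[-0.31,0.21,8.3,0.0,0.0,0.12]]
-> (np.float64(534.9), np.float64(-313.9), 60, 86.9)
[[0.0,0.0,2.45,0.0,0.0,-0.0],[0.0,0.0,4.9,0.0,0.0,-0.0]]
-> (np.float64(534.9), np.float64(-313.9), 11, 86.9)
```

Emit:
{"fn": "play_rows", "kwargs": {"motion": [[[-0.1, 0.1, 3, 0, 0, 0], [-0.2, 0.1, 6, 0, 0, 0], [-0.2, 0.1, 8.3, 0, 0, 0], [-0.2, 0.1, 8.3, 0, 0, 0], [-0.2, 0.1, 8.3, 0, 0, 0]]]}}

```text
time: 40.0
tool_pos: [535.0, -312.3, 62.4]
tcp_rot: [-179.9, -0.0, 87.1]
ft_force: [-0.9, 0.6, 1.0]
finger_gap: 63.8
grip_force: 0.0
```

Emit:
{"fn": "play_rows", "kwargs": {"motion": [[[0, 0, 1.5, 0, 0, 0], [0, 0, 3, 0, 0, 0], [0, 0, 4, 0, 0, 0], [0, 0, 4.6, 0, 0, 0], [0, 0, 4.6, 0, 0, 0]]]}}

```text
time: 40.5
tool_pos: [534.0, -313.1, 14.6]
tcp_rot: [-179.9, -0.1, 87.0]
ft_force: [-1.4, 0.2, -0.1]
finger_gap: 64.2
grip_force: 0.0
```

```bash
python3 - <<'E'
from bench import sensors
print(sensors.sense()["tool_pos"])
E
```

```text
[ 534.00322876 -313.10538203   14.62531174]
```

Emit:
{"fn": "play_rows", "kwargs": {"motion": [[[0, 0, 0.2, 0, 0, 0], [0, 0, 0.2, 0, 0, 0]]]}}

```text
time: 40.7
tool_pos: [535.2, -314.0, 14.6]
tcp_rot: [180.0, 0.0, 87.0]
ft_force: [-0.1, -0.4, 0.3]
finger_gap: 63.6
grip_force: 0.0
```

Emit:
{"fn": "play_rows", "kwargs": {"motion": [[[0, 0, 0, 0, 0, 0], [0, 0, 0, 0, 0, 0], [0, 0, 0, 0, 0, 0], [0, 0, 0, 0, 0, 0], [0, 0, 0, 0, 0, 0]]], "jaw": 0.2, "squeeze": 30}}

```text
time: 41.2
tool_pos: [535.4, -314.0, 14.9]
tcp_rot: [179.9, 0.0, 87.1]
ft_force: [0.6, 0.2, 4.3]
finger_gap: 35.1
grip_force: 31.7
```

Emit:
{"fn": "play_rows", "kwargs": {"motion": [[[0, 0, 0, 0, 0, 0], [0, 0, -4, 0, 0, 0], [0, 0, -8, 0, 0, 0], [0, 0, -12, 0, 0, 0], [0, 0, -15, 0, 0, 0]]]}}

```text
time: 41.7
tool_pos: [535.2, -313.9, 166.6]
tcp_rot: [179.9, 0.0, 87.1]
ft_force: [0.0, -0.2, -0.6]
finger_gap: 35.6
grip_force: 31.1
```

```bash
python3 - <<'E'
from h import *
plan((535,0,165,90),(514.3,303.5,120,94.8),step=48)
E
```

```text
[[4.48,-0.23,0.02,0.0,0.0,-0.42],[8.96,-0.47,0.05,0.0,0.0,-0.84],[13.43,-0.7,0.07,0.0,0.0,-1.26],[17.91,-0.93,0.09,0.0,0.0,-1.69],[22.39,-1.17,0.11,0.0,0.0,-2.11]]
[[4.48,-0.07,0.02,0.0,0.0,-0.42],[8.97,-0.14,0.05,0.0,0.0,-0.84]]
-> (535, 0, 165, 90)
[[4.34,-0.3,0.64,0.0,0.0,-0.69],[8.67,-0.59,1.29,0.0,0.0,-1.37],[13.01,-0.89,1.93,0.0,0.0,-2.06],[17.34,-1.18,2.57,0.0,0.0,-2.74],[21.68,-1.48,3.21,0.0,0.0,-3.43]]
[[4.35,-0.04,0.64,0.0,0.0,-0.69],[8.69,-0.07,1.29,0.0,0.0,-1.37]]
-> (514.3, 303.5, 120, 94.8)
```

Emit:
{"fn": "play_rows", "kwargs": {"motion": [[[4.5, -0.2, 0, 0, 0, -0.4], [9, -0.5, 0, 0, 0, -0.8], [13.4, -0.7, 0, 0, 0, -1.2], [17.9, -0.9, 0, 0, 0, -1.7], [22.4, -1.2, 0, 0, 0, -2.1]]]}}

```text
time: 42.2
tool_pos: [533.7, -87.6, 163.6]
tcp_rot: [-179.9, -0.0, 89.2]
ft_force: [0.7, -0.6, 0.3]
finger_gap: 35.5
grip_force: 31.1
```

Emit:
{"fn": "play_rows", "kwargs": {"motion": [[[4.5, -0.1, 0, 0, 0, -0.4], [9, -0.1, 0, 0, 0, -0.8]]]}}

```text
time: 42.4
tool_pos: [533.9, 2.4, 163.6]
tcp_rot: [-179.9, -0.0, 90.0]
ft_force: [0.4, 0.1, -1.3]
finger_gap: 35.3
grip_force: 31.1
```

Emit:
{"fn": "play_rows", "kwargs": {"motion": [[[4.3, -0.3, 0.5, 0, 0, -0.7], [8.7, -0.6, 1, 0, 0, -1.4], [13, -0.9, 1.5, 0, 0, -2.1], [17.3, -1.2, 2, 0, 0, -2.7], [21.7, -1.5, 2.5, 0, 0, -3.4]]]}}

```text
time: 42.9
tool_pos: [519.1, 219.2, 138.5]
tcp_rot: [-179.9, 0.0, 93.4]
ft_force: [0.8, 0.1, -1.0]
finger_gap: 35.8
grip_force: 31.1
```

Emit:
{"fn": "play_rows", "kwargs": {"motion": [[[4.3, 0, 0.5, 0, 0, -0.7], [8.7, -0.1, 1, 0, 0, -1.4], [8.7, -0.1, 2, 0, 0, -1.4], [8.7, -0.1, 3, 0, 0, -1.4], [8.7, -0.1, 3, 0, 0, -1.4]]]}}

```text
time: 43.4
tool_pos: [512.3, 303.0, 106.5]
tcp_rot: [-179.8, 0.1, 94.7]
ft_force: [0.0, -0.2, -0.8]
finger_gap: 35.4
grip_force: 31.1
```

Emit:
{"fn": "play_rows", "kwargs": {"motion": [[[0, 0, 1, 0, 0, 0], [0, 0, 2, 0, 0, 0], [0, 0, 3, 0, 0, 0], [0, 0, 3, 0, 0, 0], [0, 0, 3, 0, 0, 0]]]}}

```text
time: 43.9
tool_pos: [513.7, 304.0, 78.8]
tcp_rot: [-179.9, 0.0, 94.7]
ft_force: [1.0, -0.1, -0.8]
finger_gap: 35.5
grip_force: 31.1
```

Emit:
{"fn": "play_rows", "kwargs": {"motion": [[[0, 0, 0.6, 0, 0, 0], [0, 0, 1.2, 0, 0, 0], [0, 0, 1.5, 0, 0, 0], [0, 0, 1.5, 0, 0, 0]]]}}

```text
time: 44.3
tool_pos: [513.4, 304.2, 63.4]
tcp_rot: [-179.9, 0.0, 94.8]
ft_force: [0.4, -0.4, 0.6]
finger_gap: 35.4
grip_force: 31.1
```

Emit:
{"fn": "play_rows", "kwargs": {"motion": [[[0, 0, 0.1, 0, 0, 0], [0, 0, 0.1, 0, 0, 0]]]}}

```text
time: 44.5
tool_pos: [514.0, 304.5, 63.3]
tcp_rot: [180.0, -0.0, 94.8]
ft_force: [0.3, -0.6, -1.7]
finger_gap: 35.3
grip_force: 31.1
```

Emit:
{"fn": "play_rows", "kwargs": {"motion": [[[0, 0, 0.1, 0, 0, 0], [0, 0, 0.2, 0, 0, 0], [0, 0, 0.2, 0, 0, 0]]]}}

```text
time: 44.8
tool_pos: [513.8, 304.4, 61.2]
tcp_rot: [-180.0, 0.0, 94.8]
ft_force: [-0.3, 0.3, -1.3]
finger_gap: 35.4
grip_force: 31.1
```

Emit:
{"fn": "play_rows", "kwargs": {"motion": [[[0, 0, 0.1, 0, 0, 0], [0, 0, 0.1, 0, 0, 0]]]}}

```text
time: 45.0
tool_pos: [514.0, 304.5, 60.9]
tcp_rot: [180.0, -0.0, 94.8]
ft_force: [-3.3, -1.2, 5.1]
finger_gap: 35.6
grip_force: 31.7
```

Emit:
{"fn": "play_rows", "kwargs": {"motion": [[[0, 0, 0, 0, 0, 0], [0, 0, 0, 0, 0, 0], [0, 0, 0, 0, 0, 0]]], "jaw": 0.75}}

```text
time: 45.3
tool_pos: [513.9, 304.4, 60.2]
tcp_rot: [-180.0, -0.0, 94.8]
ft_force: [0.5, -0.7, 0.7]
finger_gap: 63.8
grip_force: 0.0
```

Emit:
{"fn": "play_rows", "kwargs": {"motion": [[[0, 0, -2, 0, 0, 0], [0, 0, -6, 0, 0, 0], [0, 0, -10.5, 0, 0, 0], [0, 0, -15, 0, 0, 0], [0, 0, -18, 0, 0, 0]]]}}

```text
time: 45.8
tool_pos: [514.9, 304.9, 244.4]
tcp_rot: [179.8, -0.1, 94.8]
ft_force: [1.3, 0.3, 0.0]
finger_gap: 63.9
grip_force: 0.0
```

Emit:
{"fn": "play_rows", "kwargs": {"motion": [[[0, 0, 0, 0, 0, 0], [0, 0, 0, 0, 0, 0]]]}}

```text
time: 46.0
tool_pos: [514.4, 304.6, 241.1]
tcp_rot: [179.9, -0.0, 94.8]
ft_force: [-0.8, 0.5, -0.4]
finger_gap: 64.3
grip_force: 0.0
```

```bash
python3 - <<'E'
from h import *
s,p=wrist(); print(p)
for k,z in (("green",78),("pink",50)):
    c=big(mask(s["pixels"],*C[k],(200,0,460,260)),2); c=np.vstack(c) if k=="pink" else c[0]; print(k,cv2.boundingRect(c),*rect(s,c,z,p))
plan((510,0,240,135),(443.5,-376,230,180),step=48)
E
```

```text
(array([514.42772183, 304.64060934, 241.12889449]), array([ 1.79891096e+02, -4.10484495e-02,  9.47522600e+01]))
green (300, 118, 35, 123) [514.1 305.2] [138.   35.8] -85.0
pink (293, 135, 50, 84) [514.2 304. ] [101.7  57.5] -85.3
[[-4.33,-0.41,-0.01,0.0,0.0,-5.75],[-8.65,-0.82,-0.02,0.0,0.0,-11.5],[-12.98,-1.23,-0.03,0.0,0.0,-17.25],[-17.31,-1.65,-0.04,0.0,0.0,-23.0],[-21.64,-2.06,-0.05,0.0,0.0,-28.75]]
[[-3.6,-2.44,-0.01,0.0,0.0,-5.75],[-7.19,-4.88,-0.02,0.0,0.0,-11.5]]
-> (510, 0, 240, 135)
[[-2.74,-3.91,0.12,0.0,0.0,-5.62],[-5.47,-7.82,0.25,0.0,0.0,-11.25],[-8.21,-11.73,0.38,0.0,0.0,-16.88],[-10.94,-15.64,0.5,0.0,0.0,-22.5],[-13.68,-19.56,0.62,0.0,0.0,-28.12]]
[[-0.57,-4.74,0.12,0.0,0.0,-5.62],[-1.14,-9.48,0.25,0.0,0.0,-11.25],[-1.71,-14.22,0.38,0.0,0.0,-16.88]]
-> (443.5, -376, 230, 180)
```

Emit:
{"fn": "play_rows", "kwargs": {"motion": [[[-4.3, -0.4, 0, 0, 0, -5.8], [-8.6, -0.8, 0, 0, 0, -11.5], [-13, -1.2, 0, 0, 0, -17.2], [-17.3, -1.6, 0, 0, 0, -23], [-21.6, -2.1, 0, 0, 0, -28.8]]], "jaw": 1}}

```text
time: 46.55
tool_pos: [509.5, 85.7, 237.8]
tcp_rot: [-179.8, -0.1, 123.8]
ft_force: [1.2, -0.5, 1.0]
finger_gap: 85.4
grip_force: 0.0
```

Emit:
{"fn": "play_rows", "kwargs": {"motion": [[[-3.6, -2.4, 0, 0, 0, -5.7], [-7.2, -4.9, 0, 0, 0, -11.5]]]}}

```text
time: 46.75
tool_pos: [508.4, -1.2, 237.9]
tcp_rot: [-179.9, -0.2, 135.3]
ft_force: [-0.8, -0.2, 0.5]
finger_gap: 85.2
grip_force: 0.0
```

Emit:
{"fn": "play_rows", "kwargs": {"motion": [[[-2.7, -3.9, 0.1, 0, 0, -5.6], [-5.5, -7.8, 0.2, 0, 0, -11.2], [-8.2, -11.7, 0.4, 0, 0, -16.9], [-10.9, -15.6, 0.5, 0, 0, -22.5], [-13.7, -19.6, 0.6, 0, 0, -28]]]}}

```text
time: 47.25
tool_pos: [466.7, -236.3, 231.8]
tcp_rot: [179.9, -0.2, 163.3]
ft_force: [0.3, -0.9, -0.1]
finger_gap: 85.2
grip_force: 0.0
```

Emit:
{"fn": "play_rows", "kwargs": {"motion": [[[-0.6, -4.7, 0.1, 0, 0, -5.6], [-1.1, -9.5, 0.2, 0, 0, -11.3], [-1.7, -14.2, 0.4, 0, 0, -17], [-1.7, -14.2, 0.4, 0, 0, -17], [-1.7, -14.2, 0.4, 0, 0, -17]]]}}

```text
time: 47.75
tool_pos: [441.8, -376.1, 227.5]
tcp_rot: [179.8, -0.2, 179.9]
ft_force: [-0.5, 1.1, -0.5]
finger_gap: 85.4
grip_force: 0.0
```

```bash
python3 - <<'E'
from h import *
s,p=wrist(); print(p); np.savez("w10.npz",pose=np.array(p),**s)
cv2.imwrite("pics/w10.png",cv2.resize(s["pixels"][40:290,200:450,::-1],(600,600)))
E
```

```text
(array([ 441.78810443, -376.10376179,  227.46225602]), array([ 1.79800004e+02, -1.79092344e-01,  1.79878442e+02]))
```

View pics/w10.png

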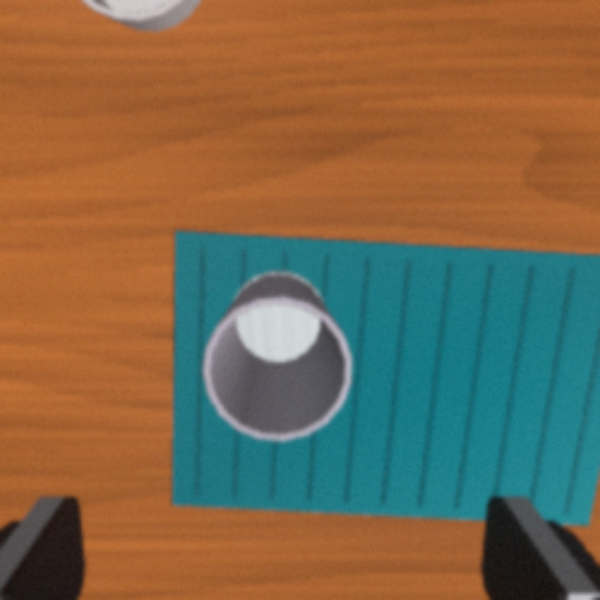

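The tumbler stands with its rim centred at crop (278,369).

```bash
python3 - <<'E'
from h import *
s=dict(np.load('w10.npz'));p=s.pop('pose')
c=ray(s,np.array([278,369])/2.4+[200,40],109,p)[0];print(c)
plan((c[0],c[1],140,180),(c[0],c[1],63,180))
E
```

```text
[ 441.74950043 -376.14676751  109.        ]
[[0.03,-0.05,4.4,0.0,0.0,-0.02],[0.07,-0.1,8.81,0.0,0.0,-0.04]]
-> (np.float64(441.7495004288041), np.float64(-376.1467675126107), 140, 180)
[[0.0,0.0,3.85,0.0,0.0,-0.0],[0.0,0.0,7.7,0.0,0.0,-0.0]]
-> (np.float64(441.7495004288041), np.float64(-376.1467675126107), 63, 180)
```

Emit:
{"fn": "play_rows", "kwargs": {"motion": [[[0, 0, 3, 0, 0, 0], [0, 0, 6, 0, 0, 0], [0, 0, 8, 0, 0, 0], [0, 0, 8, 0, 0, 0], [0, 0, 8, 0, 0, 0]]]}}

```text
time: 48.3
tool_pos: [443.5, -374.6, 150.3]
tcp_rot: [179.9, -0.0, -179.9]
ft_force: [-0.5, -0.1, -0.2]
finger_gap: 85.4
grip_force: 0.0
```

Emit:
{"fn": "play_rows", "kwargs": {"motion": [[[0, 0, 2, 0, 0, 0], [0, 0, 4, 0, 0, 0], [0, 0, 6.5, 0, 0, 0], [0, 0, 8.2, 0, 0, 0], [0, 0, 8.2, 0, 0, 0]]]}}

```text
time: 48.8
tool_pos: [442.8, -374.8, 67.3]
tcp_rot: [179.9, -0.1, -179.9]
ft_force: [0.4, 0.6, -0.3]
finger_gap: 85.5
grip_force: 0.0
```

Emit:
{"fn": "play_rows", "kwargs": {"motion": [[[0, 0, 0, 0, 0, 0], [0, 0, 0, 0, 0, 0], [0, 0, 0, 0, 0, 0], [0, 0, 0, 0, 0, 0], [0, 0, 0, 0, 0, 0]]], "jaw": 0.5, "squeeze": 30}}

```text
time: 49.3
tool_pos: [444.6, -377.2, 71.1]
tcp_rot: [-179.8, 0.2, -179.9]
ft_force: [-0.1, 0.8, 8.0]
finger_gap: 59.5
grip_force: 32.0
```

Emit:
{"fn": "play_rows", "kwargs": {"motion": [[[0, 0, 0, 0, 0, 0], [0, 0, -4, 0, 0, 0], [0, 0, -8, 0, 0, 0], [0, 0, -12, 0, 0, 0], [0, 0, -16, 0, 0, 0]]]}}

```text
time: 49.8
tool_pos: [443.2, -376.0, 230.9]
tcp_rot: [-179.9, 0.1, -179.9]
ft_force: [0.5, -1.2, -1.6]
finger_gap: 59.1
grip_force: 33.1
```

```bash
python3 - <<'E'
from h import *
plan((490,-60,225,180),(440,301.6,225,180),step=48)
E
```

```text
[[-0.67,4.51,0.08,0.0,0.0,0.01],[-1.34,9.03,0.17,0.0,0.0,0.01],[-2.02,13.54,0.25,0.0,0.0,0.02],[-2.69,18.05,0.34,0.0,0.0,0.03],[-3.36,22.57,0.42,0.0,0.0,0.04]]
[[-0.67,4.51,0.08,0.0,0.0,0.01],[-1.34,9.03,0.17,0.0,0.0,0.01]]
-> (490, -60, 225, 180)
[[0.63,4.52,-0.0,0.0,0.0,-0.0],[1.25,9.04,-0.0,0.0,0.0,-0.0],[1.88,13.56,-0.0,0.0,0.0,-0.0],[2.5,18.08,-0.0,0.0,0.0,-0.0],[3.13,22.6,-0.0,0.0,0.0,-0.0]]
[[0.63,4.52,-0.0,0.0,0.0,-0.0],[1.25,9.04,-0.0,0.0,0.0,-0.0],[1.88,13.56,-0.0,0.0,0.0,-0.0]]
-> (440, 301.6, 225, 180)
```

Emit:
{"fn": "play_rows", "kwargs": {"motion": [[[-0.7, 4.5, 0, 0, 0, 0], [-1.3, 9, 0, 0, 0, 0], [-2, 13.5, 0, 0, 0, 0], [-2.7, 18, 0, 0, 0, 0], [-3.4, 22.6, 0, 0, 0, 0]]]}}

```text
time: 50.3
tool_pos: [477.2, -148.4, 229.4]
tcp_rot: [-180.0, 0.1, -180.0]
ft_force: [0.1, -0.3, -1.2]
finger_gap: 59.6
grip_force: 33.2
```

Emit:
{"fn": "play_rows", "kwargs": {"motion": [[[-0.7, 4.5, 0, 0, 0, 0], [-1.3, 9, 0, 0, 0, 0]]]}}

```text
time: 50.5
tool_pos: [490.2, -58.1, 229.5]
tcp_rot: [-180.0, 0.1, -180.0]
ft_force: [-0.1, -0.5, -1.4]
finger_gap: 59.1
grip_force: 33.2
```

Emit:
{"fn": "play_rows", "kwargs": {"motion": [[[0.6, 4.5, 0, 0, 0, 0], [1.2, 9, 0, 0, 0, 0], [1.9, 13.6, 0, 0, 0, 0], [2.5, 18, 0, 0, 0, 0], [3.1, 22.6, 0, 0, 0, 0]]]}}

```text
time: 51.0
tool_pos: [458.4, 167.8, 229.5]
tcp_rot: [180.0, 0.1, -180.0]
ft_force: [1.0, -0.0, -1.4]
finger_gap: 59.0
grip_force: 33.2
```

Emit:
{"fn": "play_rows", "kwargs": {"motion": [[[0.6, 4.5, 0, 0, 0, 0], [1.2, 9, 0, 0, 0, 0], [1.9, 13.5, 0, 0, 0, 0], [1.9, 13.5, 0, 0, 0, 0], [1.9, 13.5, 0, 0, 0, 0]]]}}

```text
time: 51.5
tool_pos: [439.2, 302.1, 228.9]
tcp_rot: [180.0, 0.0, -179.8]
ft_force: [0.1, 0.1, -1.3]
finger_gap: 59.3
grip_force: 33.5
```

Emit:
{"fn": "play_rows", "kwargs": {"motion": [[[0, 0, 3, 0, 0, 0], [0, 0, 6, 0, 0, 0], [0, 0, 9, 0, 0, 0], [0, 0, 11.5, 0, 0, 0], [0, 0, 11.5, 0, 0, 0]]]}}

```text
time: 52.0
tool_pos: [437.5, 298.2, 109.6]
tcp_rot: [-179.8, -0.3, 179.9]
ft_force: [-0.3, -1.0, -0.8]
finger_gap: 59.6
grip_force: 33.5
```

Emit:
{"fn": "play_rows", "kwargs": {"motion": [[[0, 0, 0, 0, 0, 0], [0, 0, 0, 0, 0, 0]]]}}

```text
time: 52.2
tool_pos: [441.1, 301.2, 115.6]
tcp_rot: [179.9, 0.2, -180.0]
ft_force: [1.0, 0.9, -1.3]
finger_gap: 59.1
grip_force: 33.5
```

Emit:
{"fn": "play_rows", "kwargs": {"motion": [[[0.1, 0, 1, 0, 0, 0], [0.1, 0, 2, 0, 0, 0], [0.1, 0, 3, 0, 0, 0], [0.1, 0, 3.6, 0, 0, 0], [0.1, 0, 3.6, 0, 0, 0]]]}}

```text
time: 52.7
tool_pos: [437.5, 300.5, 75.5]
tcp_rot: [-179.9, -0.1, -179.9]
ft_force: [-0.2, 0.1, -0.6]
finger_gap: 59.1
grip_force: 33.5
```

Emit:
{"fn": "play_rows", "kwargs": {"motion": [[[0, 0, 0, 0, 0, 0], [0, 0, 0, 0, 0, 0]]]}}

```text
time: 52.9
tool_pos: [438.9, 301.2, 77.7]
tcp_rot: [180.0, 0.0, -179.9]
ft_force: [0.5, -0.4, -1.3]
finger_gap: 59.3
grip_force: 33.5
```

Emit:
{"fn": "play_rows", "kwargs": {"motion": [[[0, 0, 0.2, 0, 0, 0], [0, 0, 0.4, 0, 0, 0], [0, 0, 0.5, 0, 0, 0], [0, 0, 0.5, 0, 0, 0]]]}}

```text
time: 53.3
tool_pos: [438.4, 300.9, 72.0]
tcp_rot: [-180.0, -0.0, -179.9]
ft_force: [-0.7, 0.2, -0.8]
finger_gap: 59.3
grip_force: 33.5
```

Emit:
{"fn": "play_rows", "kwargs": {"motion": [[[0, 0, 0.1, 0, 0, 0], [0, 0, 0.1, 0, 0, 0]]]}}

```text
time: 53.5
tool_pos: [438.6, 301.0, 71.2]
tcp_rot: [180.0, -0.0, -179.9]
ft_force: [0.5, -0.7, -0.7]
finger_gap: 59.2
grip_force: 33.5
```

Emit:
{"fn": "play_rows", "kwargs": {"motion": [[[0, 0, 0.1, 0, 0, 0], [0, 0, 0.2, 0, 0, 0], [0, 0, 0.2, 0, 0, 0]]]}}

```text
time: 53.8
tool_pos: [439.8, 301.3, 71.2]
tcp_rot: [180.0, 0.1, -179.9]
ft_force: [-2.1, -3.6, 10.8]
finger_gap: 59.0
grip_force: 34.3
```

Emit:
{"fn": "play_rows", "kwargs": {"motion": [[[0, 0, -0.1, 0, 0, 0], [0, 0, -0.1, 0, 0, 0]]]}}

```text
time: 54.0
tool_pos: [439.2, 301.2, 71.1]
tcp_rot: [180.0, 0.1, -179.9]
ft_force: [0.3, -1.6, 4.1]
finger_gap: 59.5
grip_force: 33.8
```

Emit:
{"fn": "play_rows", "kwargs": {"motion": [[[0, 0, 0, 0, 0, 0], [0, 0, 0, 0, 0, 0], [0, 0, 0, 0, 0, 0]]], "jaw": 1}}

```text
time: 54.3
tool_pos: [438.3, 301.0, 69.9]
tcp_rot: [-180.0, -0.0, -179.9]
ft_force: [-0.1, -1.1, -0.2]
finger_gap: 85.9
grip_force: 0.0
```

Emit:
{"fn": "play_rows", "kwargs": {"motion": [[[0, 0, -2, 0, 0, 0], [0, 0, -5, 0, 0, 0], [0, 0, -9, 0, 0, 0], [0, 0, -13, 0, 0, 0], [0, 0, -17, 0, 0, 0]]]}}

```text
time: 54.8
tool_pos: [438.2, 300.9, 241.5]
tcp_rot: [-180.0, -0.0, -179.9]
ft_force: [1.4, 1.0, 0.2]
finger_gap: 85.6
grip_force: 0.0
```

Emit:
{"fn": "play_rows", "kwargs": {"motion": [[[0, 0, 0, 0, 0, 0], [0, 0, 0, 0, 0, 0], [0, 0, 0, 0, 0, 0]]]}}

```text
time: 55.1
tool_pos: [438.0, 300.7, 238.8]
tcp_rot: [-179.9, -0.1, -179.9]
ft_force: [-1.3, -0.1, -1.2]
finger_gap: 85.0
grip_force: 0.0
```

```bash
python3 - <<'E'
from h import *
s,p=wrist(); print(p); np.savez("w11.npz",pose=np.array(p),**s)
for k,z in (("green",78),("pink",50)):
    c=big(mask(s["pixels"],*C[k],(200,0,460,330)))[0]; print(k,cv2.boundingRect(c),*rect(s,c,z,p))
cv2.imwrite("pics/w11.png",cv2.resize(s["pixels"][40:340,150:550,::-1],(800,600)))
E
```

```text
(array([437.98781555, 300.71724252, 238.82199264]), array([-1.79941693e+02, -1.07744033e-01, -1.79946336e+02]))
green (261, 226, 119, 38) [512.5 304.4] [138.3  38.1] -85.3
pink (277, 203, 82, 29) [487.1 301. ] [101.2  30. ] -84.5
```

View pics/w11.png

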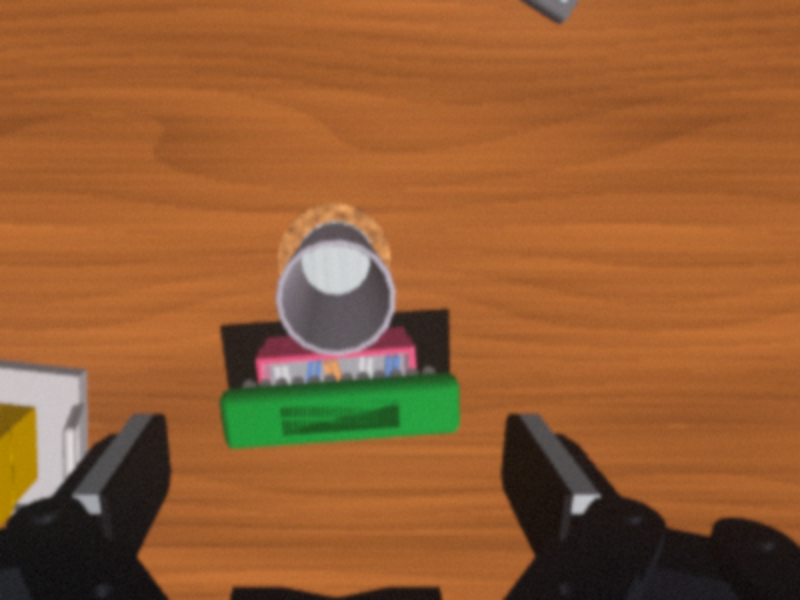

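The tumbler (rim at (336,297)) is centred on the coaster. The brush lies along the pink tub on the pad. Everything is in place and the arm is clear, so I'll hand in.

```bash
python3 - <<'E'
from bench import job
print(job.hand_in())
E
```

```text
the job is handed in; nothing more can be done
None
```

I've handed the job in: the big tub is in the tray, the small tub is on the pad with the brush along its lid, and the tumbler is on its coaster. By the wrist camera the tubs and brush are within about 3 mm of their marks. I judged the tumbler's centring by eye and did not check the bottle and soap dish at the end; no verdict came back.

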